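Eject spent cartridges from column barrels and close the waste box

TASK

Use the push rod to drive every spent black cartridge out of the steel barrels in the stand, in through the end nearer the rod's tray and out at the far end into the waste box. When they are all in the box, fit the white lid on it and press both ends down until it is fully home and level, and lay the rod back flat on the thin tray, without disturbing the flask, the sample bottle or the timer.

Things in the scene. Friction and masses are not known exactly. Their poses are not given: they have to be found in the camera images.
- stand: Fixed aluminium stand, base 206 x 96 mm, with four steel barrels side by side along its x (0 to 3), each lying along stand +y: 80 mm long (y -40 to +40), 36 mm outside, 30 mm bore, open at both ends, a 12 mm sight slot along the top, axis 90 mm above the bench. Highest parts 111 mm up. Cartridges are pushed from the mouths (y = -40) to the exits (y = +40). Origin under its centre.
- mouth_0 (a point): Centre of the entry mouth of barrel 0, on the bore axis (stand x = -69 mm, y = -40 mm, 90 mm up). Two spring balls 70 mm inside, left and right, 25 mm apart, hold a cartridge back: 5 to 12 N drives it past, and it drops out at the exit once its tail is past the balls (rod end 75 mm or more inside).
- mouth_1 (a point): Centre of the entry mouth of barrel 1, on the bore axis (stand x = -23 mm, y = -40 mm, 90 mm up). Two spring balls 70 mm inside, left and right, 25 mm apart, hold a cartridge back: 5 to 12 N drives it past, and it drops out at the exit once its tail is past the balls (rod end 75 mm or more inside).
- mouth_2 (a point): Centre of the entry mouth of barrel 2, on the bore axis (stand x = 23 mm, y = -40 mm, 90 mm up). Two spring balls 70 mm inside, left and right, 25 mm apart, hold a cartridge back: 5 to 12 N drives it past, and it drops out at the exit once its tail is past the balls (rod end 75 mm or more inside).
- mouth_3 (a point): Centre of the entry mouth of barrel 3, on the bore axis (stand x = 69 mm, y = -40 mm, 90 mm up). Two spring balls 70 mm inside, left and right, 25 mm apart, hold a cartridge back: 5 to 12 N drives it past, and it drops out at the exit once its tail is past the balls (rod end 75 mm or more inside).
- waste_box: Fixed grey open box, 196 (x) x 96 (y) x 60 mm high, walls and floor 4 mm, low dividers making four bays, just beyond the barrels' exits, axes parallel to the stand's. (Tall rack posts stand 0.1 m or more behind the work.) Origin at the centre of its underside. Spring balls in the middle of the short end walls (x = +-90 mm, 52 mm up) hold the lid up until it is pressed.
- lid: White lid, loose on the bench, skirt down, 52 mm tall, 130 to 200 g. Plate 196 (x) x 96 (y) x 6 mm (top at z = 20 mm) over a skirt 185 x 84 x 14 mm that fits inside the box walls, 1.6 mm play at each end, 2 at the sides. Same either way round. Origin at the centre of the skirt's lower edge. Home, it is 46 mm above the box's underside; unpressed, about 10 mm higher. 2 to 12 N near an end of the plate snaps that end down.
- lid_grip (a point): Middle of the top of the lid's grip bar, which is 60 (lid x) x 18 (lid y) mm and 32 mm high and stands in the middle of the plate.
- rod: Loose push rod, 200 mm, 160 to 250 g: square grey handle 28 x 28 x 70 mm, steel shaft 16 mm thick, 130 mm long (22 mm collar at the handle). Lies along its own y, shaft to +y. Origin on the axis at the handle's middle; handle y -35 to +35, shaft end at 165, balance point at about +18 mm. Starts on the tray, axis 14 mm above its top, roughly parallel to the barrels, shaft towards the stand.
- rod_tip (a point): Centre of the flat free end of the rod's shaft.
- tray: Fixed thin grey tray, 232 (x) x 305 (y) x 9 mm, flat on the bench to the right of the stand. Origin at the centre of its underside; its top is 9 mm up. The rod's handle must finish on it.
- slug_0: Spent carbon cartridge 0: a hard black cylinder, 28 mm across, 40 mm long, 45 g, with bevelled ends; may be absent (None). Starts inside barrel 0 of the stand. Origin at its centre, its own y along its length.
- slug_1: Spent carbon cartridge 1: a hard black cylinder, 28 mm across, 40 mm long, 45 g, with bevelled ends; may be absent (None). Starts inside barrel 1 of the stand. Origin at its centre, its own y along its length.
- slug_2: Spent carbon cartridge 2: a hard black cylinder, 28 mm across, 40 mm long, 45 g, with bevelled ends; may be absent (None). Starts inside barrel 2 of the stand. Origin at its centre, its own y along its length.
- slug_3: Spent carbon cartridge 3: a hard black cylinder, 28 mm across, 40 mm long, 45 g, with bevelled ends; may be absent (None). Starts inside barrel 3 of the stand. Origin at its centre, its own y along its length.
- flask: Bystander: stoppered conical flask, 76 mm across, 129 mm tall, beyond the lid. Origin at the centre of its underside.
- sample_bottle: Bystander: white-capped sample bottle, 54 mm across, 118 mm tall, beyond the lid. Origin at the centre of its underside.
- timer: Bystander: low white timer, 62 x 62 x 19 mm, on the bench between the robot and the lid. Origin at the centre of its underside.
Not all that is in view belongs to the job. Several things have the shape of the rod; the one meant has the colours described above.

How it is judged:
On the way, in this order (a step that is already met when the one before it is completed fails the run):
1. every cartridge is out of its barrel and in the waste box (x of slug_0 in the frame of waste_box between -0.094 and 0.094 m and y of slug_0 in the frame of waste_box between -0.044 and 0.044 m and z of slug_0 in the frame of waste_box between 0 and 0.05 m and x of slug_1 in the frame of waste_box between -0.094 and 0.094 m and y of slug_1 in the frame of waste_box between -0.044 and 0.044 m and z of slug_1 in the frame of waste_box between 0 and 0.05 m and x of slug_2 in the frame of waste_box between -0.094 and 0.094 m and y of slug_2 in the frame of waste_box between -0.044 and 0.044 m and z of slug_2 in the frame of waste_box between 0 and 0.05 m and x of slug_3 in the frame of waste_box between -0.094 and 0.094 m and y of slug_3 in the frame of waste_box between -0.044 and 0.044 m and z of slug_3 in the frame of waste_box between 0 and 0.05 m), for 0.2 s.
2. the lid is pressed fully home on the box (z of lid in the frame of waste_box between 0.043 and 0.0485 m and horizontal distance between lid and waste_box below 0.006 m and angle between lid's own z axis and vertical below 0.02 rad), for 0.2 s.
At the end, for the whole second after the job is handed in: Every cartridge is inside the waste box (centre under 50 mm above its underside); the lid is home: origin 43 to 48.5 mm above the box's underside, within 6 mm of its centre, tilt under 0.02 rad; the rod lies at rest with its handle on the tray (axis 15 to 35 mm above the tray's underside) (all of step 1 and all of step 2 and x of rod in the frame of tray between -0.116 and 0.116 m and y of rod in the frame of tray between -0.152 and 0.152 m and z of rod in the frame of tray between 0.015 and 0.035 m and linear speed of rod below 0.02 m/s); the robot touches nothing.
It fails at once if a bystander is moved by more than 30 mm (distance of any of flask, sample_bottle, timer from where it was at the start of the episode above 0.03 m).
It fails at once if a cartridge still in its barrel is pushed with the fingers instead of the rod ((contact force between the fingers and slug_0 above 1 N and y of slug_0 in the frame of stand below 0.05 m and z of slug_0 in the frame of stand above 0.08 m) or (contact force between the fingers and slug_1 above 1 N and y of slug_1 in the frame of stand below 0.05 m and z of slug_1 in the frame of stand above 0.08 m) or (contact force between the fingers and slug_2 above 1 N and y of slug_2 in the frame of stand below 0.05 m and z of slug_2 in the frame of stand above 0.08 m) or (contact force between the fingers and slug_3 above 1 N and y of slug_3 in the frame of stand below 0.05 m and z of slug_3 in the frame of stand above 0.08 m)).
Of slug_0, slug_1, slug_2, slug_3 only 2 to 4 are there at a start; the rules pass over those that are not, and their reading is None.
At some moment in a run one of rod, lid may be knocked a few centimetres aside while the robot is not near it.
Once in a run the grip may slacken for a moment while it holds something.
It also fails if it takes over 210 s, if anything falls off the work surface, if the arm or the gripper's body presses on something with over 40 N, if the wrist force passes 120 N, or if a joint passes its speed limit or range.

ROBOT

A 7-joint arm with a two-finger parallel gripper is mounted at the origin on a cart in front of the work surface, level with it; the furniture and walls round the work are solid. World frame = base frame: x ahead of the robot, y to its left, z up, the work surface at z = 0. Lengths are in m, angles in rad, forces in N, time in s.
With the tool pointing down it reaches from about 0.4 to 0.75 m from the base axis. Payload 19.5 kg.
Tool frame: the origin (TCP) lies midway between the tips of the shut fingers; the grasp point (between the pads) lies 19 mm behind it (bot.grasp_offset is the distance from the TCP to the grasp point, in m); z points along the fingers, y is the line along which they close (so a half turn about z gives the same grasp; the last joint's range is limited). The gripper opens to 85 mm and grips with 20 to 120 N. Pads are 22 mm wide; open, the fingers measure 114 mm over their backs; the gripper's body (76 mm by 85 mm) begins 54 mm behind the grasp point. The pads swing forward as they close: fully open they stand 13 mm farther back than shut.
Start: joints at [1.259, 0.707, -0.028, 1.485, 0.022, 0.951, -0.075], TCP at [0.153, -0.554, 0.191] pointing down, gripper open.
Joint ranges: [-2.71, 2.71], [-0.32, 2.16], [-1.57, 1.52], [0, 2.45], [-1.46, 4.6], [0, 2.02], [-2.83, 2.83]. Speed limits (rad/s): [1.89, 1.89, 2.57, 2.57, 3.01, 3.01, 3.01].

INTERFACE

Orientations are given as a 3x3 rotation matrix whose columns are the frame's x, y, z axes.
In Python, from station import sensors, eyes, job, spotter, bot gives the robot as it stands.
- The arm moves only by the tool move_arm, never from a script. Its argument "plan" is a list of rows, each a list of 6 numbers: the shift along the tool's x, y, z as a fraction of full scale, then the turn, a rotation vector about the tool's x, y, z as a fraction of full scale. In form: [[tx, ty, tz, ax, ay, az], ...]. A call has exactly 8 rows; each row shifts and turns the commanded pose from where the row before left it, along the tool's axes as they then stand; what a row does not reach is not made up. Full scale, the value 1, is 0.02 m for a shift and 0.12 rad for a turn. A row lasts 1/8 s, in which the tool goes at most 62.5 mm and 10.7 degrees, less where a joint would pass 70% of its speed; a pose out of reach is approached as far as the arm can. A call with a number of a shift or a turn outside -1 to 1 is refused whole. A call with a gripper value outside its range is refused whole. "grip" is the closure, from 0 (fully open) to 1 (shut), set as the call begins (left out, the last holds). The fingers move at their own pace and stop on an object; "newtons" is the grip in N (left out, the last holds). Time passes only in rows, so rows that do not move let the fingers close, or fill a call up. It gives the time, the measured TCP pose, the force, the opening and the grip force at its end, in the units of the state.
- sensors.read_state(): the state, without advancing time (a new reading comes with each control period).
- eyes.snapshot(name): name is "scene" or "top" or "wrist"; returns the picture (480x640x3 uint8, red, green, blue); there is no depth.
- eyes.camera_model(name): a dict with "fov_y" (degrees; the focal length in pixels is half the picture's height over the tangent of half this angle, whatever the lens; pixels are square), "cx", "cy" (the principal point, pixels), "rvec" (rotation vector, rad) and "tvec" (3), from world to camera coordinates, as OpenCV has them; the wrist camera has in their place "T_tool_cam" (4x4, takes a point from camera to tool coordinates, whose origin is the TCP and whose axes are the flange's). Camera axes: x right, y down, z forward; pixel columns grow to the right and rows downward; lengths in m; the calibration is good to about 2 mm. A picture is of the moment at which its call begins: read the wrist's pose just before it. camera_model takes no time and is no camera call.
- job.close_job(): hands the job in; it is judged then, once.
Trained networks look in the newest picture that a camera, given by its name, has taken for a name from the list of things; names that differ only in an ending like _2 or _b are one class to them, and where a whole thing is asked for, a point or a joint stands for the part that bears it (a point fixed in the world has none). Each returns a list of dicts, best first, with "score" (0 to 1); they miss things now and then, are a little off and sometimes report something else, mostly with a low value. They report only what shows in the picture. A call takes as long as a camera call. They do not tell look-alikes from the thing itself.
- spotter.search_frame(camera, name): "centre" ([x, y, z] in m, in the coordinates of the camera as it stood for that picture, good to about 4 mm: the middle of the surface that is visible of it).
The state is a dict: "time": time; "qpos": joint angles; "joint_vel": joint speeds; "joint_efforts": joint torques, N m; "eef_pos": TCP position; "ee_rot": TCP orientation; "ft_force": force on the tool from outside, world axes, zero at the start; "moment": the same for the moment, N m; "width": finger opening in m; "finger_force": force on a finger pad.
Only numpy, scipy, OpenCV 4.12 (cv2) and the standard library are available. Lean on these libraries where they do the work, as an engineer would, in place of code of your own. Each camera call takes 0.05 s, during which the arm holds its last target. There are 200 camera calls.

## Working session

There is one attempt and no reset: what is moved stays moved. The work goes in short steps, Python scripts to look and compute and a tool call to move; the robot and the scene stay as the last step left them, time stands still between calls to the robot, and variables do not carry over. Pictures are saved under pics/ and viewed, at most 14 in all, crops included, and the job is handed in when it is done.

Besides the shell and the picture viewer there is one more tool, called after "Call:" as name(argument=value, ...), one argument or row to a line, values as JSON. move_arm: Moves the arm, as the interface text tells. Shift numbers are shares of 0.02 m and turn numbers shares of 0.12 rad, none past 1 either way. Its arguments: {"type":"object","properties":{"plan":{"type":"array"},"grip":{"type":"number"},"newtons":{"type":"number"}},"required":["plan"]}

```bash
ls; mkdir -p pics; cat > h.py <<'E'
import numpy as np, cv2
from station import sensors, eyes, job, spotter, bot
def cam(name, st=None):
    """returns R,t world->cam and K"""
    m=eyes.camera_model(name); f=240/np.tan(np.radians(m["fov_y"])/2)
    K=np.array([[f,0,m["cx"]],[0,f,m["cy"]],[0,0,1]])
    if "rvec" in m:
        R=cv2.Rodrigues(np.array(m["rvec"],float))[0]; t=np.array(m["tvec"],float)
    else:
        st=st or sensors.read_state(); T=np.eye(4); T[:3,:3]=st["ee_rot"]; T[:3,3]=st["eef_pos"]
        W=np.linalg.inv(T@np.array(m["T_tool_cam"])); R,t=W[:3,:3],W[:3,3]
    return R,t,K
def snap(name,file=None):
    c=cam(name); im=eyes.snapshot(name)
    if file: cv2.imwrite("pics/"+file,im[:,:,::-1])
    return im,c
def proj(c,p):
    R,t,K=c; q=K@(R@np.array(p,float)+t); return q[:2]/q[2]
def ray(c,uv,z):
    """world point at height z on the pixel's ray"""
    R,t,K=c; d=R.T@np.linalg.inv(K)@np.array([uv[0],uv[1],1.]); o=-R.T@t
    return o+d*(z-o[2])/d[2]
def find(name,c,thing,n=3):
    R,t,K=c
    return [(round(d["score"],2),np.round(R.T@(np.array(d["centre"])-t),3)) for d in spotter.search_frame(name,thing)[:n]]
E
python3 - <<'E'
from h import *
np.set_printoptions(suppress=True,precision=4)
s=sensors.read_state(); print({k:s[k] for k in("time","eef_pos","ee_rot","width","ft_force")})
for n in("scene","top"):
    im,c=snap(n,n+"1.png"); print(n,-c[0].T@c[1],c[2][0,0])
    for k in("stand","waste_box","lid","rod","tray","flask","sample_bottle","timer"): print(k,find(n,c,k))
print(eyes.camera_model("wrist"))
E
```

```text
pics
{'time': 0.0, 'eef_pos': array([ 0.1532, -0.5539,  0.191 ]), 'ee_rot': array([[ 0.9638,  0.2665, -0.0003],
       [ 0.2665, -0.9638,  0.001 ],
       [-0.0001, -0.001 , -1.    ]]), 'width': 0.08539007334878763, 'ft_force': array([ 0.9207, -0.0883, -0.2591])}
scene [-0.5535 -0.9879  1.2223] 502.2130419534383
stand [(0.85, array([0.471, 0.004, 0.055])), (0.34, array([ 0.462, -0.257,  0.025]))]
waste_box [(0.85, array([0.475, 0.161, 0.037])), (0.5, array([0.471, 0.004, 0.053]))]
lid []
rod [(0.96, array([ 0.427, -0.724,  0.021])), (0.43, array([ 0.459, -0.259,  0.03 ]))]
tray [(0.62, array([0.469, 0.006, 0.06 ])), (0.61, array([ 0.459, -0.399,  0.01 ]))]
flask [(0.38, array([0.468, 0.008, 0.055]))]
sample_bottle []
timer [(0.66, array([0.467, 0.005, 0.056])), (0.45, array([0.412, 0.217, 0.015])), (0.24, array([0.552, 0.289, 0.009]))]
top [ 0.3965 -0.1411  1.5349] 451.72302998216605
stand [(0.66, array([0.498, 0.025, 0.095]))]
waste_box [(0.96, array([0.507, 0.128, 0.005]))]
lid [(0.82, array([0.487, 0.348, 0.024]))]
rod [(0.71, array([ 0.436, -0.709,  0.021])), (0.64, array([ 0.459, -0.353,  0.028])), (0.15, array([0.489, 0.345, 0.021]))]
tray [(0.84, array([ 0.479, -0.341,  0.005])), (0.38, array([0.473, 0.034, 0.102]))]
flask [(0.79, array([0.577, 0.475, 0.053]))]
sample_bottle [(0.83, array([0.491, 0.463, 0.087])), (0.57, array([0.417, 0.221, 0.015]))]
timer [(0.83, array([0.419, 0.223, 0.018]))]
{'fov_y': 71.81932180862418, 'cx': 318.99448614374745, 'cy': 241.55331871643756, 'T_tool_cam': array([[-0.0002, -0.9581, -0.2864,  0.0724],
       [ 1.    , -0.0001, -0.0004, -0.0001],
       [ 0.0003, -0.2864,  0.9581, -0.1821],
       [ 0.    ,  0.    ,  0.    ,  1.    ]])}
```

View pics/top1.png

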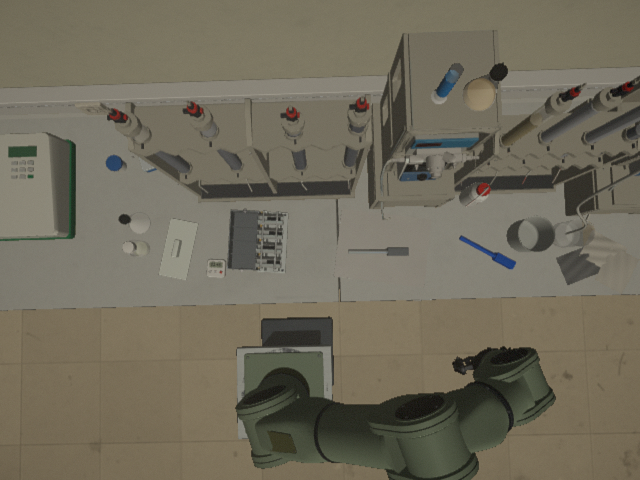

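View pics/scene1.png

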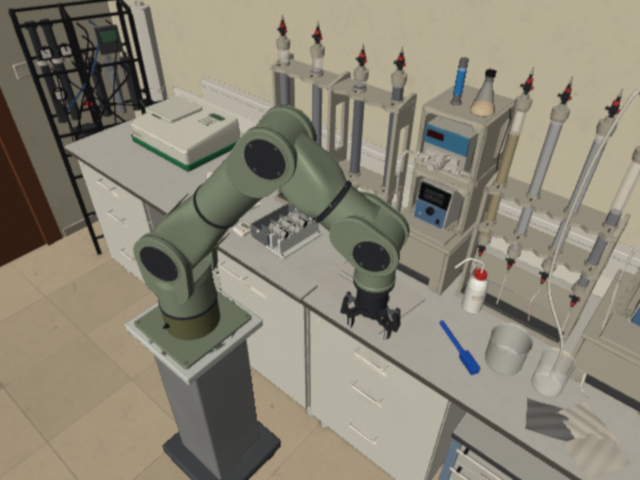

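The top view shows the stand around pixel (270,240), with the box just left of it at (243,240) and the lid at (179,249). The grey and steel rod lies from (348,251) to (408,251) with its handle on the right. The blue rod-shaped object at (488,252) is a decoy. I'll move over the rod.

Call:
move_arm(
  plan=[
    [1,-0.2,-0.19,0,0,0],
    [1,-0.2,-0.19,0,0,0],
    [1,-0.2,-0.19,0,0,0],
    [1,-0.2,-0.19,0,0,0],
    [1,-0.2,-0.19,0,0,0],
    [1,-0.2,-0.19,0,0,0],
    [1,-0.2,-0.19,0,0,0],
    [1,-0.2,-0.19,0,0,0],
  ],
  grip=0,
  newtons=80,
)

```text
time: 1.9
eef_pos: [0.3005, -0.4797, 0.2221]
ee_rot: [[0.964, 0.267, 0.0], [0.267, -0.964, 0.0], [0.0, -0.0, -1.0]]
ft_force: [-0.0, -0.1, -0.3]
width: 0.0852
finger_force: 0.0
```

Call:
move_arm(
  plan=[
    [1,-0.2,-0.19,0,0,0],
    [1,-0.2,-0.19,0,0,0],
    [1,-0.2,-0.19,0,0,0],
    [1,-0.2,-0.19,0,0,0],
    [1,-0.2,-0.19,0,0,0],
    [1,-0.2,-0.19,0,0,0],
    [1,-0.2,-0.19,0,0,0],
    [1,-0.2,-0.19,0,0,0],
  ],
)

```text
time: 2.9
eef_pos: [0.4458, -0.4066, 0.2524]
ee_rot: [[0.964, 0.267, -0.0], [0.267, -0.964, 0.0], [0.0, -0.0, -1.0]]
ft_force: [0.2, -0.4, -0.2]
width: 0.0854
finger_force: 0.0
```

Call:
move_arm(
  plan=[
    [0,0,0,0,0,-1],
    [0,0,0,0,0,-1],
    [0,0,0,0,0,-1],
    [0,0,0,0,0,-1],
    [0,0,0,0,0,-1],
    [0,0,0,0,0,-1],
    [0,0,0,0,0,-1],
    [0,0,0,0,0,-1],
  ],
)

```text
time: 3.9
eef_pos: [0.4452, -0.407, 0.2523]
ee_rot: [[0.331, 0.944, -0.0], [0.944, -0.331, 0.0], [0.0, -0.0, -1.0]]
ft_force: [-1.1, 0.6, 0.2]
width: 0.0856
finger_force: 0.0
```

Call:
move_arm(
  plan=[
    [0,0,0,0,0,-0.35],
    [0,0,0,0,0,-0.35],
    [0,0,0,0,0,-0.35],
    [0,0,0,0,0,-0.35],
    [0,0,0,0,0,-0.35],
    [0,0,0,0,0,-0.35],
    [0,0,0,0,0,-0.35],
    [0,0,0,0,0,-0.35],
  ],
)

```text
time: 4.9
eef_pos: [0.4446, -0.4072, 0.2522]
ee_rot: [[0.002, 1.0, -0.0], [1.0, -0.002, 0.0], [0.0, -0.0, -1.0]]
ft_force: [0.4, -0.8, 0.1]
width: 0.0854
finger_force: 0.0
```

```bash
python3 - <<'E'
from h import *
np.set_printoptions(suppress=True,precision=4)
s=sensors.read_state(); print({k:s[k] for k in("time","eef_pos","ee_rot","qpos")})
im,c=snap("wrist","w1.png")
for k in("rod","rod_tip","tray"): print(k,find("wrist",c,k))
print(proj(c,(0.46,-.4,.023)))
E
```

```text
{'time': 4.9, 'eef_pos': array([ 0.4446, -0.4072,  0.2522]), 'ee_rot': array([[ 0.0022,  1.    , -0.0001],
       [ 1.    , -0.0022,  0.0002],
       [ 0.0002, -0.0001, -1.    ]]), 'qpos': array([ 0.8466,  0.7095, -0.3467,  1.2616,  0.2387,  1.2104,  0.4911])}
rod [(0.67, array([ 0.456, -0.343,  0.033])), (0.6, array([ 0.467, -0.658,  0.021]))]
rod_tip [(0.92, array([ 0.459, -0.338,  0.033])), (0.7, array([ 0.466, -0.658,  0.017]))]
tray [(0.84, array([ 0.48 , -0.316,  0.006]))]
[331.8724 197.7209]
```

View pics/w1.png

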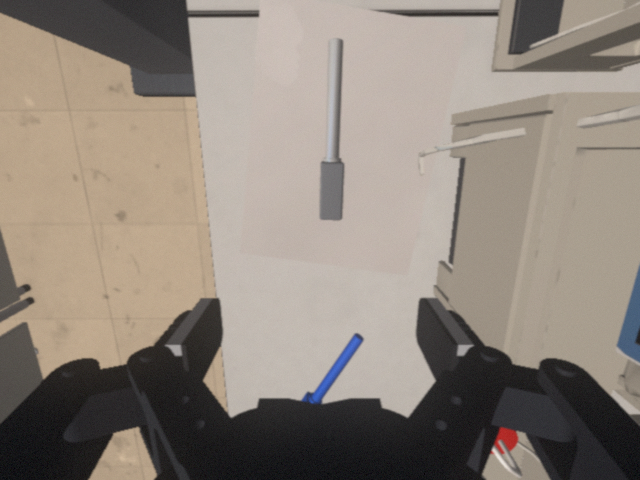

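The wrist view shows the rod with its handle from about (331,219) to (332,161) and its tip at (336,40). Next I convert these to world coordinates, and measure the stand and barrels from the top picture.

```bash
python3 - <<'E'
from h import *
np.set_printoptions(suppress=True,precision=4)
c=cam("wrist")
for uv,z in(((331,219),.037),((332.5,161),.037),((332.5,160),.031),((336,40),.031)): print(ray(c,uv,z))
im=eyes.snapshot("top")
cr=cv2.resize(im[195:290,170:350],None,fx=4.4,fy=4.4,interpolation=cv2.INTER_CUBIC); cv2.imwrite("pics/t2.png",cr[:,:,::-1])
E
```

```text
[ 0.4585 -0.4241  0.037 ]
[ 0.46   -0.3549  0.037 ]
[ 0.4602 -0.354   0.031 ]
[ 0.4632 -0.2287  0.031 ]
```

View pics/t2.png

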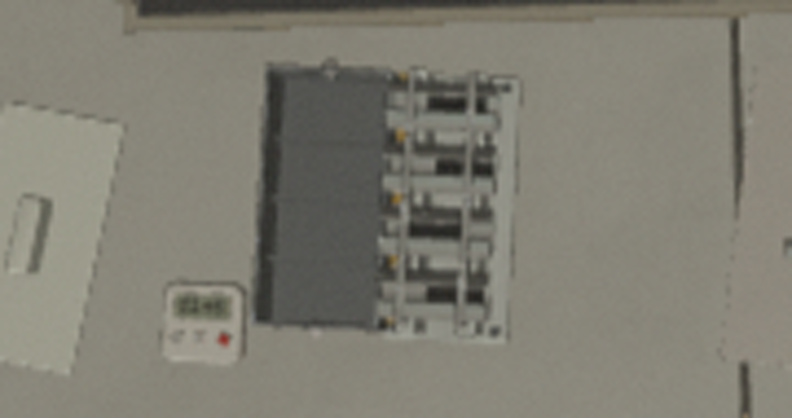

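All four barrels show a dark cartridge through the sight slots, at crop rows 103, 167, 230 and 294. The stand is yawed about -0.045 rad. Now I descend onto the handle.

Call:
move_arm(
  plan=[
    [0.14,0.09,1,0,0,0.023],
    [0.14,0.09,1,0,0,0.023],
    [0.14,0.09,1,0,0,0.023],
    [0.14,0.09,1,0,0,0.023],
    [0.14,0.09,1,0,0,0.023],
    [0.14,0.09,1,0,0,0.023],
    [0.14,0.09,1,0,0,0.023],
    [0.14,0.09,1,0,0,0.023],
  ],
)

```text
time: 6.15
eef_pos: [0.4595, -0.3849, 0.0916]
ee_rot: [[0.028, 1.0, 0.0], [1.0, -0.028, -0.0], [-0.0, 0.0, -1.0]]
ft_force: [0.5, -1.1, 0.3]
width: 0.0856
finger_force: 0.0
```

```bash
python3 - <<'E'
from h import *
np.set_printoptions(suppress=True,precision=4)
im,c=snap("wrist","w2.png"); print(sensors.read_state()["eef_pos"],find("wrist",c,"rod"))
print(proj(c,(0.46,-.3895,.023)),proj(c,(0.463,-.2287,.023)))
E
```

```text
[ 0.4589 -0.3839  0.0892] [(0.61, array([ 0.457, -0.336,  0.033]))]
[320.4786 244.6428] [318.5182   9.1924]
```

View pics/w2.png

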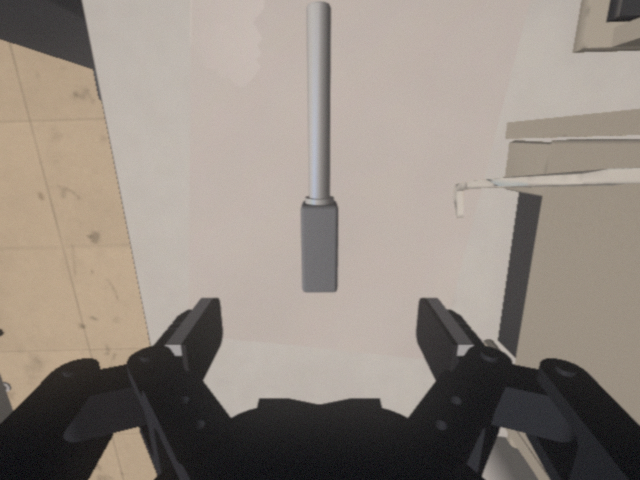

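The handle, spanning (302–338, 205–292), is centred between the fingers. I descend and grip.

Call:
move_arm(
  plan=[
    [0,0,0.6,0,0,0],
    [0,0,0.6,0,0,0],
    [0,0,0.6,0,0,0],
    [0,0,0.6,0,0,0],
    [0,0,0.6,0,0,0],
    [0,0,0.6,0,0,0],
    [0,0,0.24,0,0,0],
    [0,0,0,0,0,0],
  ],
)

```text
time: 7.25
eef_pos: [0.4593, -0.3849, 0.0152]
ee_rot: [[0.027, 1.0, -0.0], [1.0, -0.027, 0.0], [0.0, -0.0, -1.0]]
ft_force: [-1.0, -0.4, 1.0]
width: 0.0851
finger_force: 0.0
```

Call:
move_arm(
  plan=[
    [0,0,0,0,0,0],
    [0,0,0,0,0,0],
    [0,0,0,0,0,0],
    [0,0,0,0,0,0],
    [0,0,0,0,0,0],
    [0,0,0,0,0,0],
    [0,0,0,0,0,0],
    [0,0,0,0,0,0],
  ],
  grip=1,
  newtons=100,
)

```text
time: 8.25
eef_pos: [0.4594, -0.385, 0.0154]
ee_rot: [[0.027, 1.0, -0.0], [1.0, -0.027, 0.0], [0.0, -0.0, -1.0]]
ft_force: [-1.0, -0.3, -0.4]
width: 0.0002
finger_force: 0.0
```

The gripper closed on nothing, so I look again.

Call:
move_arm(
  plan=[
    [0,0,-1,0,0,0],
    [0,0,-1,0,0,0],
    [0,0,-1,0,0,0],
    [0,0,-1,0,0,0],
    [0,0,-1,0,0,0],
    [0,0,-1,0,0,0],
    [0,0,0,0,0,0],
    [0,0,0,0,0,0],
  ],
  grip=0,
)

```text
time: 9.25
eef_pos: [0.4591, -0.3849, 0.1348]
ee_rot: [[0.027, 1.0, -0.001], [1.0, -0.027, 0.0], [0.0, -0.001, -1.0]]
ft_force: [-0.2, 0.6, -0.3]
width: 0.0854
finger_force: 0.0
```

```bash
python3 - <<'E'
from h import *
np.set_printoptions(suppress=True,precision=4)
im,c=snap("wrist","w3.png"); print(sensors.read_state()["eef_pos"],find("wrist",c,"rod"))
E
```

```text
[ 0.4591 -0.3848  0.1346] [(0.81, array([ 0.456, -0.338,  0.034]))]
```

View pics/w3.png

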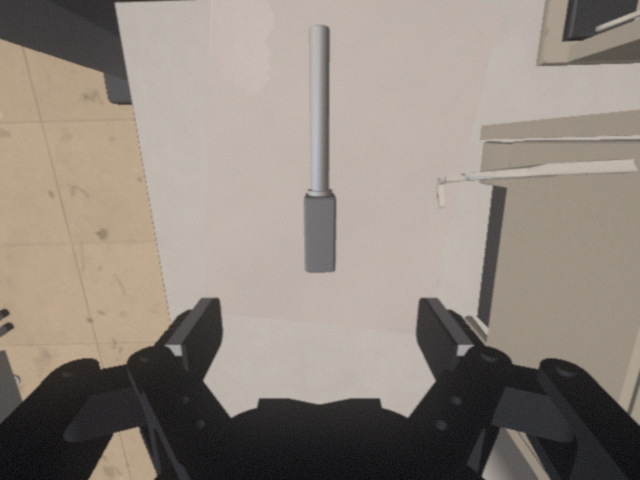

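The rod has not moved; its handle is at (305–335, 195–271). The fingertips look shorter than the stated TCP implies, so I check with the fingers shut.

Call:
move_arm(
  plan=[
    [0,0,1,0,0,0],
    [0,0,1,0,0,0],
    [0,0,1,0,0,0],
    [0,0,0.5,0,0,0],
    [0,0,0,0,0,0],
    [0,0,0,0,0,0],
    [0,0,0,0,0,0],
    [0,0,0,0,0,0],
  ],
  grip=1,
)

```text
time: 10.35
eef_pos: [0.4594, -0.3851, 0.0657]
ee_rot: [[0.027, 1.0, 0.0], [1.0, -0.027, -0.0], [-0.0, 0.0, -1.0]]
ft_force: [0.3, -0.0, 0.3]
width: -0.0002
finger_force: 0.0
```

```bash
python3 - <<'E'
from h import *
np.set_printoptions(suppress=True,precision=4)
im,c=snap("wrist"); s=sensors.read_state(); p=s["eef_pos"]; print(p,proj(c,p),s["width"])
im2,c2=snap("scene"); q=proj(c2,p); print(q)
u,v=int(q[0]),int(q[1]); 
cv2.circle(im2,(u,v),1,(255,0,0),-1); cv2.circle(im,tuple(int(a) for a in proj(c,p)),3,(255,0,0),-1)
a=im[150:480,120:520]; b=cv2.resize(im2[v-55:v+28,u-50:u+50],(400,332),interpolation=cv2.INTER_CUBIC)[:330]
cv2.imwrite("pics/w4.png",np.hstack([a,b])[:,:,::-1])
E
```

```text
[ 0.4594 -0.3851  0.0657] [319.6942 271.4426] 0.00025625727024338217
[378.1627 285.4708]
```

View pics/w4.png

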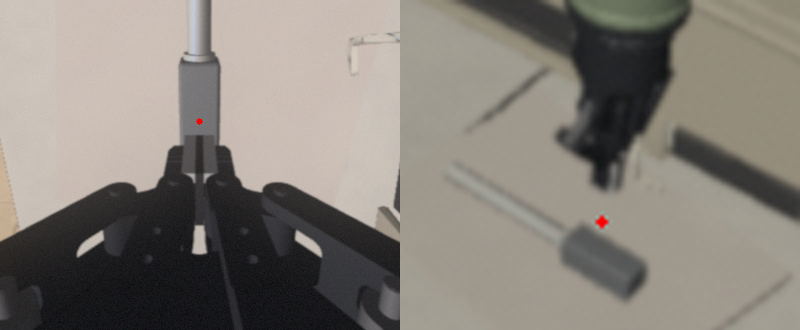

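```bash
python3 - <<'E'
from h import *
print(bot,[ (k,getattr(bot,k)) for k in dir(bot) if not k.startswith("_")])
E
```

```text
<Robot object at 0x7fa2da7c0050> [('PlanningError', <class 'station.PlanningError'>), ('grasp_offset', 0.0187)]
```

The scene crop shows the real fingertips about 38 mm above the reported TCP, which is the red dot at crop (601,222). I open, go deeper accordingly and grip.

Call:
move_arm(
  plan=[
    [0,0,0,0,0,0],
    [0,0,0,0,0,0],
    [0,0,0,0,0,0],
    [0,0,0.9,0,0,0],
    [0,0,0.9,0,0,0],
    [0,0,0.9,0,0,0],
    [0,0,0.9,0,0,0],
    [0,0,0.6,0,0,0],
  ],
  grip=0,
)

```text
time: 11.45
eef_pos: [0.4591, -0.3847, -0.0201]
ee_rot: [[0.027, 1.0, -0.001], [1.0, -0.027, 0.001], [0.001, -0.001, -1.0]]
ft_force: [-0.9, -1.0, -0.8]
width: 0.0855
finger_force: 0.0
```

Call:
move_arm(
  plan=[
    [0,0,0,0,0,0],
    [0,0,0,0,0,0],
    [0,0,0,0,0,0],
    [0,0,0,0,0,0],
    [0,0,0,0,0,0],
    [0,0,0,0,0,0],
    [0,0,0,0,0,0],
    [0,0,0,0,0,0],
  ],
  grip=1,
)

```text
time: 12.45
eef_pos: [0.4597, -0.3853, -0.0177]
ee_rot: [[0.027, 1.0, 0.001], [1.0, -0.027, -0.001], [-0.001, 0.001, -1.0]]
ft_force: [-1.2, 1.3, 11.2]
width: 0.0256
finger_force: 100.0
```

Call:
move_arm(
  plan=[
    [0,0,-0.2,0,0,0],
    [0,0,-0.45,0,0,0],
    [0,0,-0.45,0,0,0],
    [0,0,-0.45,0,0,0],
    [0,0,-0.45,0,0,0],
    [0,0,-0.45,0,0,0],
    [0,0,-0.45,0,0,0],
    [0,0,-0.45,0,0,0],
  ],
)

```text
time: 13.45
eef_pos: [0.4593, -0.385, 0.049]
ee_rot: [[0.027, 1.0, -0.0], [1.0, -0.027, 0.0], [0.0, -0.0, -1.0]]
ft_force: [0.5, -0.7, -1.9]
width: 0.0253
finger_force: 98.5
```

```bash
python3 - <<'E'
from h import *
np.set_printoptions(suppress=True,precision=4)
c=cam("top")
f=lambda a,b,z: ray(c,(a/4.4+170-.4,b/4.4+195-.4),z)
print("base",f(518,75,.006),f(506,343,.006))
print("box top",f(266,66,.06),f(256,325,.06))
print("mouth ends", [f(496,v,.09+.0) for v in(103,167,230,294)])
im,cw=snap("wrist"); p=sensors.read_state()["eef_pos"]
print(p,proj(cw,p+[0.0,-.0045,.041]),proj(cw,p+[.003,.1605,.041]),[find("wrist",cw,k) for k in("rod","rod_tip")])
im2,c2=snap("scene"); q=proj(c2,p+[0,0,.04]);u,v=q.astype(int)
b=cv2.resize(im2[v-55:v+28,u-50:u+50],(400,332),interpolation=cv2.INTER_CUBIC)[:330]
cv2.imwrite("pics/w5.png",np.hstack([im[0:330,120:520],b])[:,:,::-1])
E
```

```text
base [ 0.6032 -0.0232  0.006 ] [ 0.3962 -0.0093  0.006 ]
box top [0.6081 0.1617 0.06  ] [0.4144 0.1719 0.06  ]
mouth ends [array([ 0.5717, -0.0131,  0.09  ]), array([ 0.5247, -0.0121,  0.09  ]), array([ 0.4786, -0.0111,  0.09  ]), array([ 0.432 , -0.0101,  0.09  ])]
[ 0.4597 -0.3853  0.05  ] [321.0197 314.2102] [ 317.3192 -134.3447] [[(0.65, array([ 0.458, -0.353,  0.098]))], []]
```

View pics/w5.png

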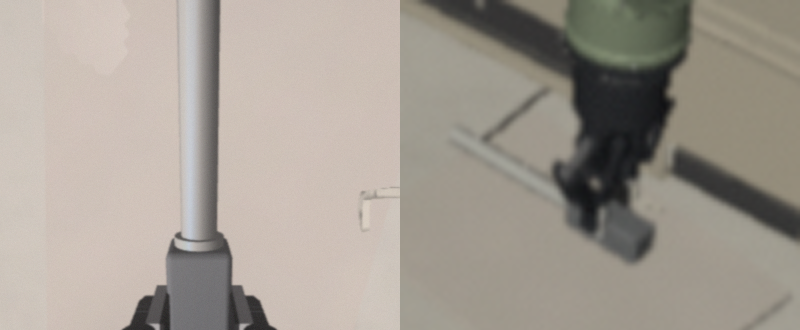

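The rod is held, and the right crop shows the handle in the fingers. I check its pitch from the shaft's edge profile.

```bash
cat > rod.py <<'E'
from h import *
# sub-pixel shaft edges per row in a wrist picture -> width,centre -> depth -> tool coords of axis
def prof(im,rows,u0,half=45):
    g=cv2.GaussianBlur(im,(0,0),1.0).astype(float).sum(2); out=[]
    for r in rows:
        d=np.abs(np.gradient(g[r])); l=np.arange(u0-half,u0-4); k=np.arange(u0+4,u0+half)
        def pk(ix):
            i=ix[np.argmax(d[ix])]; a,b,c=d[i-1],d[i],d[i+1]; return i+.5*(a-c)/(a-2*b+c)
        out.append((r,pk(l),pk(k)))
    return np.array(out)
def axis3d(p,diam=.016):
    m=eyes.camera_model("wrist"); f=240/np.tan(np.radians(m["fov_y"])/2); T=np.array(m["T_tool_cam"])
    w=p[:,2]-p[:,1]; Z=diam*f/w; u=(p[:,1]+p[:,2])/2
    X=np.c_[(u-m["cx"])*Z/f,(p[:,0]-m["cy"])*Z/f,Z]
    return X@T[:3,:3].T+T[:3,3]
def robust(x,y):
    k=np.ones(len(x),bool)
    for _ in range(5):
        q=np.polyfit(x[k],y[k],1); e=np.abs(np.polyval(q,x)-y); k=e<max(2.5*np.median(e[k]),.0005)
    return q
E
python3 - <<'E'
from rod import *
np.set_printoptions(suppress=True,precision=4)
for f,r0,r1 in(("w1.png",45,150),("w2.png",10,190)):
    im=cv2.imread("pics/"+f)[:,:,::-1]; u=335 if f=="w1.png" else 318
    a=axis3d(prof(im,range(r0,r1,3),u,25)); print(f,robust(a[:,0],a[:,2]),robust(a[:,0],a[:,1]))
im,c=snap("wrist"); p=prof(im,range(5,225,4),318); a=axis3d(p)
print(p[::10]); qz=robust(a[:,0],a[:,2]);qy=robust(a[:,0],a[:,1]); print("z",qz,"y",qy, "tip(x=.1605)",np.polyval(qz,.1605),np.polyval(qy,.1605))
E
```

```text
** On entry to DLASCL parameter number  4 had an illegal value
 ** On entry to DLASCL parameter number  4 had an illegal value
 ** On entry to DLASCL parameter number  4 had an illegal value
 ** On entry to DLASCL parameter number  4 had an illegal value
 ** On entry to DLASCL parameter number  5 had an illegal value
 ** On entry to DLASCL parameter number  4 had an illegal valuerod.py:8: RuntimeWarning: divide by zero encountered in scalar divide
  i=ix[np.argmax(d[ix])]; a,b,c=d[i-1],d[i],d[i+1]; return i+.5*(a-c)/(a-2*b+c)
rod.py:14: RuntimeWarning: invalid value encountered in multiply
  X=np.c_[(u-m["cx"])*Z/f,(p[:,0]-m["cy"])*Z/f,Z]
Traceback (most recent call last):
  File "rod.py", line 19, in robust
    q=np.polyfit(x[k],y[k],1); e=np.abs(np.polyval(q,x)-y); k=e<max(2.5*np.median(e[k]),.0005)
numpy.linalg.LinAlgError: SVD did not converge in Linear Least Squares
```

```bash
python3 - <<'E'
s=open('rod.py').read()
a=s.index("    g=cv2"); b=s.index("    return np.array(out)")
s=s[:a]+'''    g=cv2.GaussianBlur(im,(0,0),1.0).astype(float); g=g[:,:,0]-g[:,:,2]; out=[]
    for r in rows:
        bg=np.median(np.r_[g[r,u0-half:u0-half+8],g[r,u0+half-8:u0+half]]); fg=np.median(g[r,u0-3:u0+4]); th=(bg+fg)/2
        x=np.where((g[r,u0-half:u0+half]<th))[0]+u0-half; x0,x1=x.min(),x.max()
        l=x0-1+(g[r,x0-1]-th)/(g[r,x0-1]-g[r,x0]); h=x1+(th-g[r,x1])/(g[r,x1+1]-g[r,x1]); out.append((r,l,h))
'''+s[b:]
open('rod.py','w').write(s)
E
python3 - <<'E'
from rod import *
np.set_printoptions(suppress=True,precision=4)
for f,r0,r1 in(("w1.png",45,150),("w2.png",10,190)):
    im=cv2.imread("pics/"+f)[:,:,::-1]; u=335 if f=="w1.png" else 318
    p=prof(im,range(r0,r1,3),u,25); a=axis3d(p);print(p[::15]); print(f,robust(a[:,0],a[:,2]),robust(a[:,0],a[:,1]))
im,c=snap("wrist","w6.png"); p=prof(im,range(5,225,4),318); a=axis3d(p)
print(p[::10]); qz=robust(a[:,0],a[:,2]);qy=robust(a[:,0],a[:,1]); print("z",qz,"y",qy, "tip(x=.1605)",np.polyval(qz,.1605),np.polyval(qy,.1605))
E
```

```text
[[ 45.     328.375  342.8125]
 [ 90.     327.75   340.6   ]
 [135.     325.75   339.5833]]
w1.png [0.205  0.2219] [0.0312 0.0133]
[[ 10.     306.     330.6   ]
 [ 55.     308.     330.    ]
 [100.     308.6667 329.3333]
 [145.     309.25   329.25  ]]
w2.png [-0.0903  0.0951] [-0.0029 -0.0002]
[[  5.     297.     340.    ]
 [ 45.     297.8333 339.375 ]
 [ 85.     298.75   338.8   ]
 [125.     299.     338.5   ]
 [165.     300.     338.    ]
 [205.     301.     336.6667]]
z [-0.0249 -0.0357] y [-0.0021 -0.0003] tip(x=.1605) -0.03972563620929947 -0.0006553277109138278
```

The rod is close to level. I move up over the stand for a close look at the mouths, turning slightly to match its yaw.

Call:
move_arm(
  plan=[
    [0.83,0.1,-0.47,0,0,0.017],
    [0.83,0.1,-0.47,0,0,0.017],
    [0.83,0.1,-0.47,0,0,0.017],
    [0.83,0.1,-0.47,0,0,0.017],
    [0.83,0.1,-0.47,0,0,0.017],
    [0.83,0.1,-0.47,0,0,0.017],
    [0.83,0.1,-0.47,0,0,0.017],
    [0.83,0.1,-0.47,0,0,0.017],
  ],
)

```text
time: 14.7
eef_pos: [0.4801, -0.2517, 0.1242]
ee_rot: [[0.044, 0.999, 0.0], [0.999, -0.044, 0.0], [0.0, 0.0, -1.0]]
ft_force: [0.8, 0.1, -1.9]
width: 0.0257
finger_force: 98.7
```

Call:
move_arm(
  plan=[
    [0.83,0.1,-0.47,0,0,0.017],
    [0.83,0.1,-0.47,0,0,0.017],
    [0.83,0.1,-0.47,0,0,0.017],
    [0.83,0.1,-0.47,0,0,0.017],
    [0.83,0.1,-0.47,0,0,0.017],
    [0.83,0.1,-0.47,0,0,0.017],
    [0.83,0.1,-0.47,0,0,0.017],
    [0,0,0,0,0,0],
  ],
)

```text
time: 15.7
eef_pos: [0.5002, -0.1361, 0.1901]
ee_rot: [[0.056, 0.998, 0.001], [0.998, -0.056, 0.0], [0.0, 0.001, -1.0]]
ft_force: [0.3, -0.2, -2.2]
width: 0.0256
finger_force: 98.7
```

```bash
python3 - <<'E'
from h import *
np.set_printoptions(suppress=True,precision=4)
s=sensors.read_state(); print({k:s[k] for k in("eef_pos","ee_rot","width","ft_force")})
im,c=snap("wrist","w7.png")
for k in["mouth_0","mouth_1","mouth_2","mouth_3","stand","waste_box","rod_tip"]: print(k,find("wrist",c,k,4))
E
```

```text
{'eef_pos': array([ 0.5002, -0.1361,  0.1901]), 'ee_rot': array([[ 0.056 ,  0.9984,  0.0011],
       [ 0.9984, -0.056 ,  0.0002],
       [ 0.0002,  0.0011, -1.    ]]), 'width': 0.025634322463140676, 'ft_force': array([ 0.281 , -0.1705, -2.1544])}
mouth_0 [(0.91, array([ 0.486, -0.001,  0.098]))]
mouth_1 [(0.91, array([ 0.486, -0.001,  0.098]))]
mouth_2 [(0.91, array([ 0.486, -0.001,  0.098]))]
mouth_3 [(0.91, array([ 0.486, -0.001,  0.098]))]
stand [(0.92, array([0.487, 0.003, 0.095]))]
waste_box []
rod_tip [(0.74, array([ 0.501, -0.102,  0.24 ])), (0.18, array([0.487, 0.   , 0.098]))]
```

View pics/w7.png

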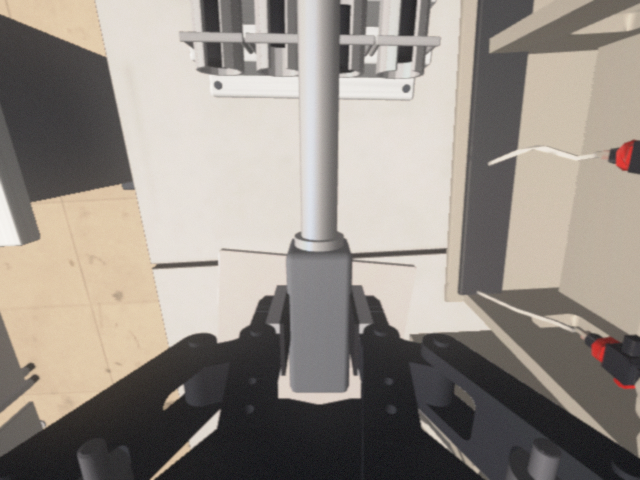

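The mouths show at row 70: barrel 0 at u≈218, barrel 1 at ≈276, and barrels 2 and 3 at ≈340 and ≈403. The base edge runs from (212,97) to (413,100).

```bash
python3 - <<'E'
from h import *
np.set_printoptions(suppress=True,precision=4)
c=cam("wrist")
for z in(.0,.006,.012):
    a,b=ray(c,(212,97),z),ray(c,(413,100),z); d=b-a; print(z,a,b,np.hypot(*d[:2]),"yaw",np.arctan2(d[1],d[0]),"mid",(a+b)/2)
a,b=ray(c,(218.5,68),.09),ray(c,(403,70),.09); d=b-a; print(a,b,np.hypot(*d[:2]),(a+b)/2,np.arctan2(d[1],d[0]))
print(ray(c,(218.5,75),.072))
im=cv2.imread("pics/w7.png")
cv2.imwrite("pics/w7c.png",cv2.resize(im[0:110,170:450],None,fx=2.85,fy=2.85,interpolation=cv2.INTER_CUBIC))
E
```

```text
0.0 [ 0.3951 -0.0133  0.    ] [ 0.6028 -0.0284  0.    ] 0.20822382679368615 yaw -0.07247488897513213 mid [ 0.499  -0.0209  0.    ]
0.006 [ 0.3969 -0.0142  0.006 ] [ 0.6012 -0.029   0.006 ] 0.204859282747483 yaw -0.07247488897513214 mid [ 0.499  -0.0216  0.006 ]
0.012 [ 0.3986 -0.015   0.012 ] [ 0.5996 -0.0296  0.012 ] 0.20149473870127999 yaw -0.07247488897513212 mid [ 0.4991 -0.0223  0.012 ]
[ 0.4295 -0.0058  0.09  ] [ 0.5706 -0.0155  0.09  ] 0.14147924401086787 [ 0.5    -0.0107  0.09  ] -0.06857056933804552
[ 0.424  -0.0072  0.072 ]
```

View pics/w7c.png

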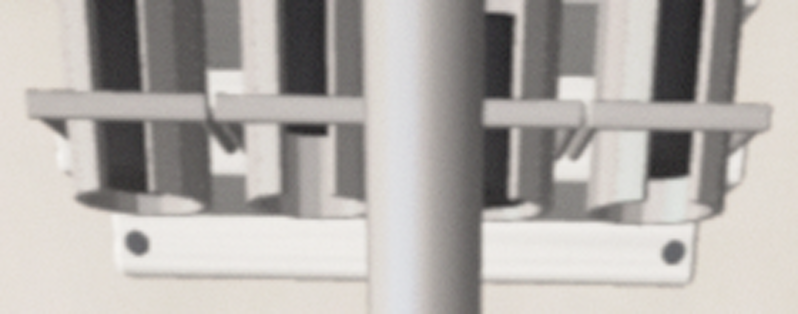

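Mouth centre line and yaw (about -0.068 rad) agree from two cues. Barrel pitch checks out too: the mouth centres are 180 px apart, which is 138 mm. I line up on barrel 0.

Call:
move_arm(
  plan=[
    [-0.43,-0.49,0,0,0,0.012],
    [-0.43,-0.49,0,0,0,0.012],
    [-0.43,-0.49,0,0,0,0.012],
    [-0.43,-0.49,0,0,0,0.012],
    [-0.43,-0.49,0.5,0,0,0.012],
    [-0.43,-0.49,0.5,0,0,0.012],
    [-0.43,-0.49,0.5,0,0,0.012],
    [-0.43,-0.49,0.5,0,0,0.012],
  ],
)

```text
time: 17.1
eef_pos: [0.4163, -0.2018, 0.1492]
ee_rot: [[0.07, 0.998, 0.0], [0.998, -0.07, 0.0], [0.0, 0.0, -1.0]]
ft_force: [0.7, -0.2, -1.9]
width: 0.0254
finger_force: 98.8
```

Call:
move_arm(
  plan=[
    [0,0,0.72,0,0,0],
    [0,0,0.72,0,0,0],
    [0,0,0.72,0,0,0],
    [0,0,0.72,0,0,0],
    [0,0,0.72,0,0,0],
    [0,0,0.72,0,0,0],
    [0,0,0.72,0,0,0],
    [0,0,0,0,0,0],
  ],
)

```text
time: 18.1
eef_pos: [0.4164, -0.2013, 0.0482]
ee_rot: [[0.069, 0.998, -0.001], [0.998, -0.069, 0.001], [0.001, -0.001, -1.0]]
ft_force: [-0.3, -0.1, -1.8]
width: 0.0256
finger_force: 98.7
```

```bash
cat > go.py <<'E'
import sys
from h import *
np.set_printoptions(suppress=True,precision=4)
M0=np.array([.4996,-.0134]); ax=np.array([.9977,-.068]); ay=np.array([.068,.9977])
def goal(i,depth,z=.049): # TCP for rod end `depth` inside barrel i
    return np.r_[M0+(-.069+.046*i)*ax+(depth-.1605)*ay,z]
def units(target,yaw=None):
    s=sensors.read_state(); R=np.array(s["ee_rot"]); d=R.T@(np.array(target)-s["eef_pos"])
    print("t",s["time"],"pos",s["eef_pos"],"w",s["width"],"F",s["ft_force"],"\n units x,y,z:",d/.02,"az",np.arctan2(R[1,0],R[0,0]))
if __name__=="__main__": units(goal(int(sys.argv[1]),float(sys.argv[2])))
E
python3 go.py 0 0.015
python3 - <<'E'
from h import *
snap("top","t3.png"); im=cv2.imread("pics/t3.png"); cv2.imwrite("pics/t3c.png",cv2.resize(im[200:290,220:360],None,fx=5.6,fy=5.6,interpolation=cv2.INTER_CUBIC))
E
```

```text
t 18.1 pos [ 0.4164 -0.2013  0.0482] w 0.02561362195100117 F [-0.3215 -0.0694 -1.7629] 
 units x,y,z: [ 2.3799  0.0586 -0.0402] az 1.501448776855097
```

View pics/t3c.png

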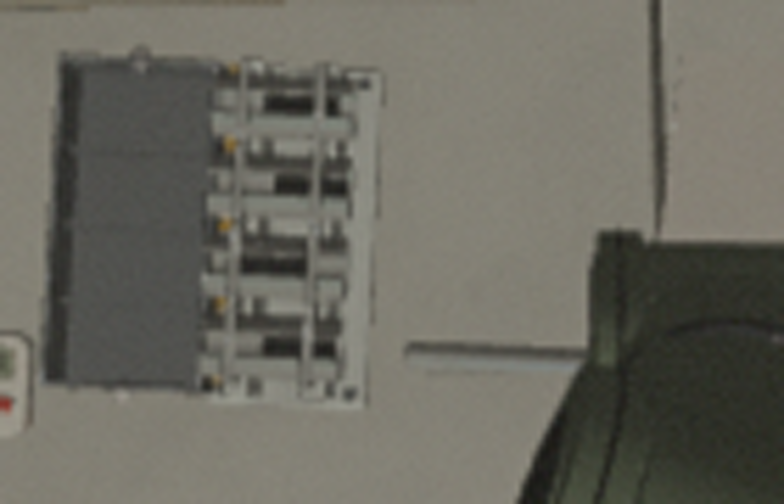

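The rod tip is at crop (408,352), on the line of barrel 0 whose sight slot is at row 348. I insert and push.

Call:
move_arm(
  plan=[
    [0.4,0.01,-0.01,0,0,0],
    [0.4,0.01,-0.01,0,0,0],
    [0.4,0.01,-0.01,0,0,0],
    [0.4,0.01,-0.01,0,0,0],
    [0.4,0.01,0,0,0,0],
    [0.4,0.01,0,0,0,0],
    [0,0,0,0,0,0],
    [0,0,0,0,0,0],
  ],
)

```text
time: 19.15
eef_pos: [0.4216, -0.1536, 0.0494]
ee_rot: [[0.069, 0.998, 0.0], [0.998, -0.069, -0.0], [-0.0, 0.0, -1.0]]
ft_force: [-0.6, 0.1, -1.2]
width: 0.0254
finger_force: 98.7
```

Call:
move_arm(
  plan=[
    [0.3,0,0,0,0,0],
    [0.3,0,0,0,0,0],
    [0.3,0,0,0,0,0],
    [0.3,0,0,0,0,0],
    [0.3,0,0,0,0,0],
    [0.3,0,0,0,0,0],
    [0,0,0,0,0,0],
    [0,0,0,0,0,0],
  ],
)

```text
time: 20.15
eef_pos: [0.4241, -0.1174, 0.0494]
ee_rot: [[0.069, 0.998, -0.0], [0.998, -0.069, 0.0], [0.0, -0.0, -1.0]]
ft_force: [0.2, -0.4, -1.6]
width: 0.0254
finger_force: 98.7
```

Call:
move_arm(
  plan=[
    [0.3,0,0,0,0,0],
    [0.3,0,0,0,0,0],
    [0.3,0,0,0,0,0],
    [0.3,0,0,0,0,0],
    [0.3,0,0,0,0,0],
    [0,0,0,0,0,0],
    [0,0,0,0,0,0],
    [0,0,0,0,0,0],
  ],
)

```text
time: 21.15
eef_pos: [0.4261, -0.0877, 0.0494]
ee_rot: [[0.069, 0.998, -0.0], [0.998, -0.069, 0.0], [0.0, -0.0, -1.0]]
ft_force: [-0.2, -0.5, -1.8]
width: 0.0257
finger_force: 98.7
```

```bash
python3 go.py 0 0.082
python3 - <<'E'
from h import *
snap("wrist","w8.png")
E
```

```text
t 21.15 pos [ 0.4261 -0.0877  0.0494] w 0.02567230961423145 F [-0.182  -0.4795 -1.764 ] 
 units x,y,z: [ 0.0318 -0.0353  0.0198] az 1.501316963664465
```

View pics/w8.png

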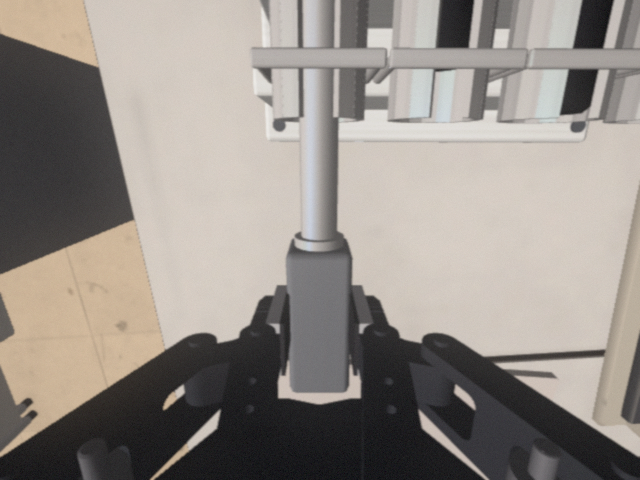

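The rod sits centred in barrel 0, with the mouth at row 120. I push a little further for margin, withdraw, and check the slot.

Call:
move_arm(
  plan=[
    [0.1,0,0,0,0,0],
    [0.1,0,0,0,0,0],
    [0.1,0,0,0,0,0],
    [0.1,0,0,0,0,0],
    [0,0,0,0,0,0],
    [0,0,0,0,0,0],
    [0,0,0,0,0,0],
    [0,0,0,0,0,0],
  ],
)

```text
time: 22.2
eef_pos: [0.4267, -0.0797, 0.0494]
ee_rot: [[0.069, 0.998, 0.0], [0.998, -0.069, 0.0], [0.0, 0.0, -1.0]]
ft_force: [0.7, -0.1, -1.9]
width: 0.0254
finger_force: 98.7
```

```bash
python3 - <<'E'
from h import *
np.set_printoptions(suppress=True,precision=4)
s=sensors.read_state(); print(s["eef_pos"],s["ft_force"],s["width"])
im,c=snap("top")
for k in("slug_0","waste_box"): print(k,find("top",c,k,6))
E
```

```text
[ 0.4267 -0.0797  0.0494] [ 0.7419 -0.0658 -1.8848] 0.025435938428171132
slug_0 [(0.61, array([0.524, 0.017, 0.102])), (0.57, array([0.439, 0.13 , 0.03 ]))]
waste_box []
```

Call:
move_arm(
  plan=[
    [-0.8,0,0,0,0,0],
    [-0.8,0,0,0,0,0],
    [-0.8,0,0,0,0,0],
    [-0.8,0,0,0,0,0],
    [-0.8,0,0,0,0,0],
    [-0.8,0,0,0,0,0],
    [-0.6,0,0,0,0,0],
    [0,0,0,0,0,0],
  ],
)

```text
time: 23.35
eef_pos: [0.4191, -0.1879, 0.0494]
ee_rot: [[0.07, 0.998, -0.0], [0.998, -0.07, 0.0], [0.0, -0.0, -1.0]]
ft_force: [0.5, 0.4, -3.3]
width: 0.0256
finger_force: 98.7
```

```bash
python3 go.py 1 -0.015; python3 - <<'E'
from h import *
np.set_printoptions(suppress=True,precision=4)
im,c=snap("top","t4.png")
for k in("slug_0","rod_tip"): print(k,find("top",c,k,6))
import go
for n in("top1.png","t3.png","t4.png"):
    m=cv2.imread("pics/"+n)
    for i in range(4):
        P=[np.r_[go.M0+(-.069+.046*i)*go.ax+d*go.ay,.1] for d in np.arange(.004,.078,.004)]
        g=[int(m[int(round(v)),int(round(u))].mean()) for u,v in (proj(c,p) for p in P)]; print(n,i,g)
E
```

```text
t 23.35 pos [ 0.4191 -0.1879  0.0494] w 0.025632249492889506 F [ 0.4802  0.3948 -3.2877] 
 units x,y,z: [0.2066 2.273  0.0178] az 1.5004177989737317
slug_0 [(0.49, array([0.442, 0.132, 0.028])), (0.41, array([0.476, 0.032, 0.102]))]
rod_tip [(0.89, array([ 0.434, -0.712,  0.022])), (0.47, array([ 0.426, -0.073,  0.094]))]
top1.png 0 [107, 44, 36, 36, 102, 115, 54, 41, 42, 38, 38, 47, 113, 111, 110, 113, 119, 107, 108]
top1.png 1 [117, 119, 117, 115, 112, 107, 53, 35, 35, 41, 38, 40, 38, 39, 38, 94, 109, 98, 116]
top1.png 2 [94, 30, 37, 36, 51, 71, 41, 39, 38, 40, 52, 116, 118, 117, 117, 107, 107, 116, 115]
top1.png 3 [117, 115, 79, 35, 111, 91, 42, 35, 37, 38, 33, 37, 61, 115, 116, 97, 108, 117, 115]
t3.png 0 [107, 46, 32, 31, 101, 115, 54, 41, 40, 39, 36, 48, 113, 111, 112, 112, 118, 108, 107]
t3.png 1 [118, 118, 117, 117, 111, 107, 50, 38, 41, 37, 40, 40, 41, 37, 36, 93, 108, 97, 117]
t3.png 2 [94, 35, 38, 38, 54, 70, 37, 37, 41, 39, 52, 115, 119, 119, 115, 107, 106, 115, 113]
t3.png 3 [118, 115, 80, 34, 112, 88, 42, 34, 34, 33, 35, 35, 60, 116, 115, 98, 107, 114, 114]
t4.png 0 [108, 108, 103, 103, 113, 117, 117, 118, 114, 117, 117, 113, 110, 112, 112, 111, 116, 107, 107]
t4.png 1 [117, 116, 117, 118, 109, 109, 49, 33, 39, 37, 32, 38, 36, 40, 36, 92, 109, 99, 116]
t4.png 2 [93, 32, 37, 35, 54, 70, 39, 37, 39, 41, 51, 117, 120, 117, 116, 106, 106, 114, 113]
t4.png 3 [118, 115, 79, 40, 113, 89, 41, 37, 38, 33, 37, 33, 59, 113, 114, 95, 107, 115, 114]
```

Barrel 0's slot is now clear and the cartridge is in the box at (0.442, 0.132). On to barrel 1.

Call:
move_arm(
  plan=[
    [0,0.455,0,0,0,0],
    [0,0.455,0,0,0,0],
    [0,0.455,0,0,0,0],
    [0,0.455,0,0,0,0],
    [0,0.455,0,0,0,0],
    [0,0,0,0,0,0],
    [0.2,0,0,0,0,0],
    [0,0,0,0,0,0],
  ],
)

```text
time: 24.5
eef_pos: [0.4647, -0.1861, 0.0494]
ee_rot: [[0.069, 0.998, -0.0], [0.998, -0.069, 0.0], [0.0, -0.0, -1.0]]
ft_force: [-0.5, 0.5, -2.7]
width: 0.0257
finger_force: 98.7
```

```bash
python3 go.py 1 0.09; python3 - <<'E'
from rod import *
im,c=snap("wrist"); p=prof(im,range(60,225,4),318); a=axis3d(p); s=(p[:,1]+p[:,2])/2; print("u centre",s[::8],"slopes",robust(a[:,0],a[:,2]),robust(a[:,0],a[:,1]))
E
```

```text
t 24.5 pos [ 0.4647 -0.1861  0.0494] w 0.02572309173115576 F [-0.5371  0.4669 -2.6558] 
 units x,y,z: [ 5.2064 -0.0007  0.0227] az 1.5020456124615091
u centre [318.875      318.6875     319.33333333 318.8125     318.95833333
 319.3125    ] slopes [-0.01537074 -0.03569185] [-0.00234309 -0.00019701]
```

Call:
move_arm(
  plan=[
    [0.4,0,0,0,0,0],
    [0.4,0,0,0,0,0],
    [0.4,0,0,0,0,0],
    [0.4,0,0,0,0,0],
    [0.4,0,0,0,0,0],
    [0.4,0,0,0,0,0],
    [0.3,0,0,0,0,0],
    [0.3,0,0,0,0,0],
  ],
)

```text
time: 25.55
eef_pos: [0.4691, -0.1267, 0.0495]
ee_rot: [[0.07, 0.998, 0.0], [0.998, -0.07, -0.001], [-0.0, 0.0, -1.0]]
ft_force: [0.1, -6.1, -2.0]
width: 0.0254
finger_force: 98.8
```

Call:
move_arm(
  plan=[
    [0.3,0,0,0,0,0],
    [0.3,0,0,0,0,0],
    [0.3,0,0,0,0,0],
    [0.3,0,0,0,0,0],
    [0.3,0,0,0,0,0],
    [0.3,0,0,0,0,0],
    [0.4,0,0,0,0,0],
    [0,0,0,0,0,0],
  ],
)

```text
time: 26.55
eef_pos: [0.4722, -0.0819, 0.0494]
ee_rot: [[0.068, 0.998, 0.0], [0.998, -0.068, 0.0], [0.0, -0.0, -1.0]]
ft_force: [0.1, 0.5, -1.4]
width: 0.0255
finger_force: 98.8
```

```bash
python3 go.py 1 0.09; python3 - <<'E'
from rod import *
im,c=snap("wrist"); p=prof(im,range(140,225,4),318); print("u centre",((p[:,1]+p[:,2])/2)[::8], (p[:,2]-p[:,1])[::8])
E
```

```text
t 26.55 pos [ 0.4722 -0.0819  0.0494] w 0.02545303098944587 F [ 0.1104  0.4863 -1.3839] 
 units x,y,z: [-0.0159 -0.015   0.021 ] az 1.5027445208874648
u centre [     inf 319.0625 319.25  ] [   inf 37.125 35.5  ]rod.py:8: RuntimeWarning: divide by zero encountered in scalar divide
  l=x0-1+(g[r,x0-1]-th)/(g[r,x0-1]-g[r,x0]); h=x1+(th-g[r,x1])/(g[r,x1+1]-g[r,x1]); out.append((r,l,h))
```

Call:
move_arm(
  plan=[
    [-0.8,0,0,0,0,0],
    [-0.8,0,0,0,0,0],
    [-0.8,0,0,0,0,0],
    [-0.8,0,0,0,0,0],
    [-0.8,0,0,0,0,0],
    [-0.8,0,0,0,0,0],
    [-0.5,0,0,0,0,0],
    [0,0,0,0,0,0],
  ],
)

```text
time: 27.6
eef_pos: [0.4646, -0.189, 0.0494]
ee_rot: [[0.07, 0.998, -0.0], [0.998, -0.07, 0.0], [0.0, -0.0, -1.0]]
ft_force: [0.6, -0.0, -2.4]
width: 0.0254
finger_force: 98.8
```

```bash
cat > slots.py <<'E'
from h import *
import go
im,c=snap("top"); print(find("top",c,"slug_0",6))
for i in range(4):
    P=[np.r_[go.M0+(-.069+.046*i)*go.ax+d*go.ay,.1] for d in np.arange(.004,.078,.004)]
    print(i,[int(im[int(round(v)),int(round(u))].mean()) for u,v in (proj(c,p) for p in P)])
E
python3 slots.py; python3 go.py 2 -0.015
```

```text
[(0.5, array([0.481, 0.13 , 0.028]))]
0 [108, 108, 104, 105, 114, 118, 117, 113, 116, 117, 116, 113, 111, 112, 110, 111, 119, 107, 108]
1 [117, 118, 116, 117, 108, 109, 100, 115, 113, 112, 113, 113, 111, 107, 105, 110, 110, 100, 114]
2 [93, 34, 34, 37, 55, 72, 37, 37, 38, 35, 51, 117, 118, 117, 115, 105, 107, 116, 116]
3 [118, 116, 76, 36, 111, 87, 41, 35, 37, 35, 37, 35, 55, 115, 117, 97, 108, 116, 116]
t 27.7 pos [ 0.4649 -0.188   0.0494] w 0.025786671222389736 F [ 0.5372  0.477  -1.1664] 
 units x,y,z: [0.053  2.2895 0.0205] az 1.502048866718308
```

Barrel 1 is cleared. Next is barrel 2.

Call:
move_arm(
  plan=[
    [0.05,0.458,0,0,0,0],
    [0,0.458,0,0,0,0],
    [0,0.458,0,0,0,0],
    [0,0.458,0,0,0,0],
    [0,0.458,0,0,0,0],
    [0,0,0,0,0,0],
    [0,0,0,0,0,0],
    [0,0,0,0,0,0],
  ],
)

```text
time: 28.7
eef_pos: [0.5103, -0.1907, 0.0494]
ee_rot: [[0.069, 0.998, -0.0], [0.998, -0.069, 0.0], [0.0, -0.0, -1.0]]
ft_force: [0.1, -0.4, -1.0]
width: 0.0252
finger_force: 98.8
```

```bash
python3 go.py 2 0.09; python3 - <<'E'
from rod import *
im,c=snap("wrist"); p=prof(im,range(60,225,4),318); a=axis3d(p); s=(p[:,1]+p[:,2])/2; print("u centre",s[::8],"slopes",robust(a[:,0],a[:,2]),robust(a[:,0],a[:,1]))
E
```

```text
t 28.7 pos [ 0.5103 -0.1907  0.0494] w 0.025216928761010195 F [ 0.1312 -0.3741 -0.9781] 
 units x,y,z: [5.2824 0.0094 0.0212] az 1.5015046202595141
u centre [318.5        318.95833333 318.91666667 319.66666667 319.0625
 319.20833333] slopes [-0.06942649 -0.03218255] [-0.00309043 -0.00016033]
```

Call:
move_arm(
  plan=[
    [0.4,0,0,0,0,0],
    [0.4,0,0,0,0,0],
    [0.4,0,0,0,0,0],
    [0.4,0,0,0,0,0],
    [0.4,0,0,0,0,0],
    [0.4,0,0,0,0,0],
    [0.3,0,0,0,0,0],
    [0.3,0,0,0,0,0],
  ],
)

```text
time: 29.75
eef_pos: [0.5146, -0.131, 0.0494]
ee_rot: [[0.07, 0.998, -0.0], [0.998, -0.07, -0.001], [-0.001, -0.0, -1.0]]
ft_force: [0.4, -4.9, -1.6]
width: 0.0256
finger_force: 98.8
```

Call:
move_arm(
  plan=[
    [0.3,0,0,0,0,0],
    [0.3,0,0,0,0,0],
    [0.3,0,0,0,0,0],
    [0.3,0,0,0,0,0],
    [0.3,0,0,0,0,0],
    [0.3,0,0,0,0,0],
    [0.45,0,0,0,0,0],
    [0,0,0,0,0,0],
  ],
)

```text
time: 30.75
eef_pos: [0.5179, -0.0848, 0.0494]
ee_rot: [[0.068, 0.998, -0.0], [0.998, -0.068, 0.001], [0.001, -0.0, -1.0]]
ft_force: [0.2, 0.1, -2.3]
width: 0.0252
finger_force: 98.8
```

Call:
move_arm(
  plan=[
    [-0.8,0,0,0,0,0],
    [-0.8,0,0,0,0,0],
    [-0.8,0,0,0,0,0],
    [-0.8,0,0,0,0,0],
    [-0.8,0,0,0,0,0],
    [-0.8,0,0,0,0,0],
    [-0.5,0,0,0,0,0],
    [0,0,0,0,0,0],
  ],
)

```text
time: 31.75
eef_pos: [0.5103, -0.1923, 0.0493]
ee_rot: [[0.07, 0.998, -0.0], [0.998, -0.07, 0.0], [0.0, -0.0, -1.0]]
ft_force: [-0.5, 0.4, -2.5]
width: 0.0253
finger_force: 98.8
```

```bash
python3 slots.py; python3 go.py 3 -0.015
```

```text
[(0.68, array([0.484, 0.125, 0.027])), (0.49, array([0.44 , 0.132, 0.031])), (0.44, array([0.492, 0.463, 0.09 ]))]
0 [108, 108, 102, 103, 117, 117, 116, 116, 117, 117, 116, 115, 112, 111, 111, 112, 119, 110, 108]
1 [117, 119, 118, 117, 110, 108, 101, 116, 115, 113, 112, 111, 111, 107, 106, 113, 109, 99, 115]
2 [117, 117, 119, 117, 106, 103, 111, 111, 119, 118, 118, 117, 118, 120, 115, 106, 106, 115, 115]
3 [117, 115, 78, 35, 111, 91, 40, 27, 36, 37, 33, 34, 59, 118, 117, 99, 110, 116, 114]
t 31.85 pos [ 0.5106 -0.1911  0.0494] w 0.025449844136290253 F [-0.0858  0.1784 -2.0086] 
 units x,y,z: [0.0522 2.2985 0.02  ] az 1.5021010123337317
```

Barrel 2 is cleared. Now barrel 3.

Call:
move_arm(
  plan=[
    [0.05,0.46,0,0,0,0],
    [0,0.46,0,0,0,0],
    [0,0.46,0,0,0,0],
    [0,0.46,0,0,0,0],
    [0,0.46,0,0,0,0],
    [0,0,0,0,0,0],
    [0,0,0,0,0,0],
    [0,0,0,0,0,0],
  ],
)

```text
time: 32.85
eef_pos: [0.5562, -0.1939, 0.0494]
ee_rot: [[0.069, 0.998, -0.0], [0.998, -0.069, 0.0], [0.0, -0.0, -1.0]]
ft_force: [0.3, -0.1, -2.4]
width: 0.0252
finger_force: 98.9
```

```bash
python3 go.py 3 0.09; python3 - <<'E'
from rod import *
im,c=snap("wrist"); p=prof(im,range(60,225,4),318); a=axis3d(p); s=(p[:,1]+p[:,2])/2; print("u centre",s[::8],"slopes",robust(a[:,0],a[:,2]),robust(a[:,0],a[:,1]))
E
```

```text
t 32.85 pos [ 0.5562 -0.1939  0.0494] w 0.025243609129955342 F [ 0.3173 -0.1154 -2.4013] 
 units x,y,z: [5.2853 0.008  0.0217] az 1.5014871826831189
u centre [320.91666667 320.66666667 320.         319.95833333 319.5
 319.5       ] slopes [ 0.1477932  -0.03132454] [ 0.00763162 -0.0004983 ]
```

```bash
python3 - <<'E'
from rod import *
np.set_printoptions(suppress=True,precision=2)
im,c=snap("wrist","w9.png"); p=prof(im,range(4,230,12),318); print(np.c_[p,p[:,2]-p[:,1]])
g=im.astype(int).sum(2); print([int(g[r,300:308].mean()) for r in range(225,300,5)])
g=cv2.imread("pics/w8.png").astype(int).sum(2); print([int(g[r,300:308].mean()) for r in range(225,300,5)])
E
```

```text
[[  4.   302.75 339.31  36.56]
 [ 16.   303.5  339.25  35.75]
 [ 28.   304.   338.75  34.75]
 [ 40.   303.75 338.3   34.55]
 [ 52.   302.88 338.56  35.69]
 [ 64.   303.33 338.33  35.  ]
 [ 76.   303.   338.    35.  ]
 [ 88.   303.   338.    35.  ]
 [100.   302.75 338.17  35.42]
 [112.   302.   337.75  35.75]
 [124.   302.75 337.5   34.75]
 [136.   303.31 336.88  33.56]
 [148.   302.62 336.92  34.29]
 [160.   302.5  337.12  34.62]
 [172.   303.   336.67  33.67]
 [184.   302.75 336.5   33.75]
 [196.   303.   336.33  33.33]
 [208.   302.83 336.12  33.29]
 [220.   302.83 335.88  33.04]]
[634, 630, 566, 422, 641, 373, 316, 388, 393, 394, 393, 394, 392, 389, 388]
[589, 587, 532, 391, 603, 359, 296, 363, 372, 369, 366, 369, 368, 363, 363]
```

View pics/w9.png

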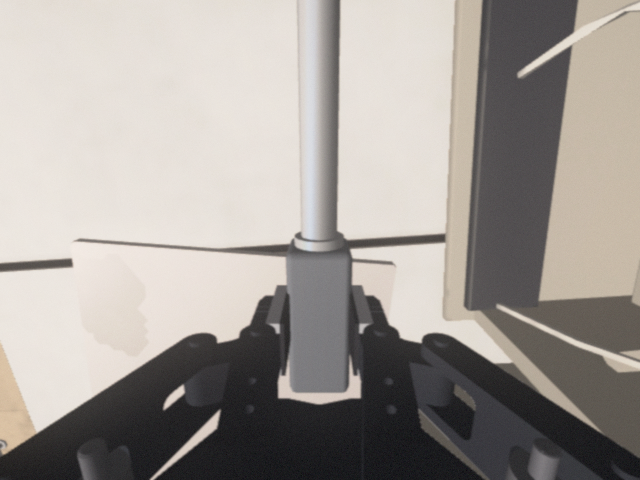

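The rod's handle and collar are exactly where they were (collar at row 240), so the profile change was only a background effect. I push barrel 3.

Call:
move_arm(
  plan=[
    [0.4,0,0,0,0,0],
    [0.4,0,0,0,0,0],
    [0.4,0,0,0,0,0],
    [0.4,0,0,0,0,0],
    [0.4,0,0,0,0,0],
    [0.4,0,0,0,0,0],
    [0.3,0,0,0,0,0],
    [0.3,0,0,0,0,0],
  ],
)

```text
time: 33.95
eef_pos: [0.5605, -0.1344, 0.0494]
ee_rot: [[0.07, 0.998, -0.0], [0.998, -0.07, -0.001], [-0.001, -0.0, -1.0]]
ft_force: [0.4, -5.1, -1.3]
width: 0.0255
finger_force: 98.9
```

Call:
move_arm(
  plan=[
    [0.3,0,0,0,0,0],
    [0.3,0,0,0,0,0],
    [0.3,0,0,0,0,0],
    [0.3,0,0,0,0,0],
    [0.3,0,0,0,0,0],
    [0.3,0,0,0,0,0],
    [0.45,0,0,0,0,0],
    [0,0,0,0,0,0],
  ],
)

```text
time: 34.95
eef_pos: [0.5638, -0.0879, 0.0494]
ee_rot: [[0.068, 0.998, 0.0], [0.998, -0.068, 0.001], [0.001, -0.0, -1.0]]
ft_force: [0.3, 0.4, -1.1]
width: 0.0252
finger_force: 98.9
```

Call:
move_arm(
  plan=[
    [-0.8,0,0,0,0,0],
    [-0.8,0,0,0,0,0],
    [-0.8,0,0,0,0,0],
    [-0.8,0,0,0,0,0],
    [-0.8,0,0,0,0,0],
    [-0.8,0,0,0,0,0],
    [-0.8,0,0,0,0,0],
    [-0.8,0,0,0,0,0],
  ],
)

```text
time: 35.95
eef_pos: [0.5547, -0.2178, 0.0494]
ee_rot: [[0.069, 0.998, -0.0], [0.998, -0.069, 0.0], [0.0, -0.0, -1.0]]
ft_force: [0.1, -1.7, -1.8]
width: 0.0258
finger_force: 98.9
```

```bash
python3 slots.py; python3 - <<'E'
from h import *
im,c=snap("top")
print("tray",find("top",c,"tray"),"lid",find("top",c,"lid"),"grip",find("top",c,"lid_grip"))
import go; go.units([.462,-.388,.049])
E
```

```text
[(0.67, array([0.578, 0.118, 0.031])), (0.58, array([0.482, 0.127, 0.028])), (0.5, array([0.532, 0.127, 0.032]))]
0 [110, 107, 105, 105, 118, 117, 117, 117, 116, 118, 117, 112, 112, 112, 113, 113, 118, 108, 106]
1 [118, 118, 118, 117, 111, 107, 102, 116, 113, 113, 112, 114, 113, 110, 109, 114, 110, 100, 116]
2 [118, 118, 120, 119, 107, 103, 111, 113, 121, 119, 119, 120, 120, 121, 116, 109, 107, 116, 115]
3 [117, 117, 123, 122, 113, 112, 120, 120, 121, 119, 119, 119, 119, 119, 115, 95, 109, 115, 117]
tray [(0.63, array([ 0.471, -0.414,  0.004]))] lid [(0.9, array([0.49 , 0.347, 0.024])), (0.38, array([ 0.559, -0.11 ,  0.095]))] grip [(0.56, array([0.49 , 0.345, 0.019]))]
t 36.25 pos [ 0.555  -0.216   0.0494] w 0.02565653228904344 F [-0.2622 -0.5294 -2.1554] 
 units x,y,z: [-8.8976 -4.0512  0.0152] az 1.502385890306388
```

All four barrels are empty and all cartridges are in the box. I lay the rod back on the tray.

Call:
move_arm(
  plan=[
    [-0.56,-0.25,0,0,0,0],
    [-0.56,-0.25,0,0,0,0],
    [-0.56,-0.25,0,0,0,0],
    [-0.56,-0.25,0,0,0,0],
    [-0.56,-0.25,0,0,0,0],
    [-0.56,-0.25,0,0,0,0],
    [-0.56,-0.25,0,0,0,0],
    [-0.56,-0.25,0,0,0,0],
  ],
)

```text
time: 37.25
eef_pos: [0.5083, -0.3041, 0.0494]
ee_rot: [[0.069, 0.998, 0.0], [0.998, -0.069, 0.0], [0.0, 0.0, -1.0]]
ft_force: [0.7, 0.3, -2.4]
width: 0.0257
finger_force: 98.9
```

Call:
move_arm(
  plan=[
    [-0.56,-0.25,0,0,0,0],
    [-0.56,-0.25,0,0,0,0],
    [-0.56,-0.25,0,0,0,0],
    [-0.56,-0.25,0,0,0,0],
    [-0.56,-0.25,0,0,0,0],
    [-0.56,-0.25,0,0,0,0],
    [-0.56,-0.25,0,0,0,0],
    [-0.56,-0.25,0,0,0,0],
  ],
)

```text
time: 38.25
eef_pos: [0.4622, -0.3907, 0.0494]
ee_rot: [[0.069, 0.998, -0.0], [0.998, -0.069, 0.0], [0.0, -0.0, -1.0]]
ft_force: [-0.8, 0.3, -2.4]
width: 0.0252
finger_force: 98.9
```

Call:
move_arm(
  plan=[
    [0,0,0.6,0,0,0],
    [0,0,0.6,0,0,0],
    [0,0,0.6,0,0,0],
    [0,0,0.6,0,0,0],
    [0,0,0.4,0,0,0],
    [0,0,0.3,0,0,0],
    [0,0,0.17,0,0,0],
    [0,0,0,0,0,0],
  ],
)

```text
time: 39.25
eef_pos: [0.4626, -0.39, -0.0161]
ee_rot: [[0.069, 0.998, -0.0], [0.998, -0.069, 0.0], [0.0, -0.0, -1.0]]
ft_force: [-0.2, -1.2, -3.2]
width: 0.0252
finger_force: 98.9
```

Call:
move_arm(
  plan=[
    [0,0,0,0,0,0],
    [0,0,0,0,0,0],
    [0,0,0,0,0,0],
    [0,0,0,0,0,0],
    [0,0,0,0,0,0],
    [0,0,-0.2,0,0,0],
    [0,0,-0.5,0,0,0],
    [0,0,-1,0,0,0],
  ],
  grip=0,
)

```text
time: 40.25
eef_pos: [0.4625, -0.3899, 0.0189]
ee_rot: [[0.069, 0.998, -0.0], [0.998, -0.069, 0.0], [0.0, -0.001, -1.0]]
ft_force: [0.4, -0.2, 0.6]
width: 0.0851
finger_force: 0.0
```

Call:
move_arm(
  plan=[
    [0,0,-1,0,0,0],
    [0,0,-1,0,0,0],
    [0,0,-1,0,0,0],
    [0,0,-1,0,0,0],
    [0,0,-1,0,0,0],
    [0,0,-1,0,0,0],
    [0,0,-1,0,0,0],
    [0,0,-1,0,0,0],
  ],
)

```text
time: 41.25
eef_pos: [0.4626, -0.3899, 0.1802]
ee_rot: [[0.069, 0.998, 0.001], [0.998, -0.069, -0.001], [-0.0, 0.001, -1.0]]
ft_force: [-0.2, 0.4, -0.0]
width: 0.0856
finger_force: 0.0
```

Call:
move_arm(
  plan=[
    [1,-0.03,-0.5,0,0,0],
    [1,-0.03,-0.5,0,0,0],
    [1,-0.03,-0.5,0,0,0],
    [1,-0.03,-0.5,0,0,0],
    [1,-0.03,-0.5,0,0,0],
    [1,-0.03,-0.5,0,0,0],
    [1,-0.03,-0.5,0,0,0],
    [1,-0.03,-0.5,0,0,0],
  ],
)

```text
time: 42.25
eef_pos: [0.4689, -0.2287, 0.2587]
ee_rot: [[0.069, 0.998, 0.0], [0.998, -0.069, 0.0], [0.0, 0.0, -1.0]]
ft_force: [-0.5, 1.4, 0.3]
width: 0.0853
finger_force: 0.0
```

Call:
move_arm(
  plan=[
    [1,-0.03,0,0,0,0],
    [1,-0.03,0,0,0,0],
    [1,-0.03,0,0,0,0],
    [1,-0.03,0,0,0,0],
    [1,-0.03,0,0,0,0],
    [1,-0.03,0,0,0,0],
    [1,-0.03,0,0,0,0],
    [1,-0.03,0,0,0,0],
  ],
)

```text
time: 43.25
eef_pos: [0.4749, -0.0689, 0.2577]
ee_rot: [[0.069, 0.998, -0.001], [0.998, -0.069, 0.0], [0.0, -0.001, -1.0]]
ft_force: [-0.4, -0.3, 0.3]
width: 0.0857
finger_force: 0.0
```

Call:
move_arm(
  plan=[
    [1,-0.03,0,0,0,0],
    [1,-0.03,0,0,0,0],
    [1,-0.03,0,0,0,0],
    [1,-0.03,0,0,0,0],
    [1,-0.03,0,0,0,0],
    [1,-0.03,0,0,0,0],
    [1,-0.03,0,0,0,0],
    [1,-0.03,0,0,0,0],
  ],
)

```text
time: 44.25
eef_pos: [0.481, 0.091, 0.2577]
ee_rot: [[0.069, 0.998, -0.001], [0.998, -0.069, -0.0], [-0.0, -0.001, -1.0]]
ft_force: [0.7, -0.3, -0.8]
width: 0.0856
finger_force: 0.0
```

Call:
move_arm(
  plan=[
    [1,-0.03,0,0,0,0],
    [1,-0.03,0,0,0,0],
    [1,-0.03,0,0,0,0],
    [1,-0.03,0,0,0,0],
    [1,-0.03,0,0,0,0],
    [1,-0.03,0,0,0,0],
    [1,-0.03,0,0,0,0],
    [1,-0.03,0,0,0,0],
  ],
)

```text
time: 45.25
eef_pos: [0.4875, 0.251, 0.2579]
ee_rot: [[0.069, 0.998, -0.0], [0.998, -0.069, -0.0], [-0.0, -0.0, -1.0]]
ft_force: [0.2, 0.0, 1.0]
width: 0.0853
finger_force: 0.0
```

Call:
move_arm(
  plan=[
    [0,0,0,0,0,-1],
    [0,0,0,0,0,-1],
    [0,0,0,0,0,-1],
    [0,0,0,0,0,-1],
    [0,0,0,0,0,-1],
    [0,0,0,0,0,-1],
    [0,0,0,0,0,-1],
    [0,0,0,0,0,-1],
  ],
)

```text
time: 46.25
eef_pos: [0.4876, 0.2503, 0.2579]
ee_rot: [[-0.78, 0.626, -0.0], [0.626, 0.78, 0.0], [0.0, -0.0, -1.0]]
ft_force: [0.6, -0.2, -0.4]
width: 0.0849
finger_force: 0.0
```

Call:
move_arm(
  plan=[
    [0,0,0,0,0,-0.48],
    [0,0,0,0,0,-0.48],
    [0,0,0,0,0,-0.48],
    [0,0,0,0,0,-0.48],
    [0,0,0,0,0,-0.48],
    [0,0,0,0,0,-0.48],
    [0,0,0,0,0,-0.48],
    [0,0,0,0,0,-0.48],
  ],
)

```text
time: 47.25
eef_pos: [0.4877, 0.2503, 0.2579]
ee_rot: [[-0.976, 0.216, -0.0], [0.216, 0.976, 0.0], [0.0, 0.0, -1.0]]
ft_force: [-0.0, -0.1, 0.0]
width: 0.0855
finger_force: 0.0
```

```bash
python3 - <<'E'
from h import *
import go
np.set_printoptions(suppress=True,precision=4)
print(sensors.read_state()["qpos"])
im,c=snap("wrist","w10.png")
for k in("lid","lid_grip","timer","waste_box"): print(k,find("wrist",c,k))
im,c=snap("top","t5.png")
for k in("rod","lid","lid_grip","slug_0"): print(k,find("top",c,k,5))
go.units([.49,.347,.25])
E
```

```text
[-0.1719  0.6635 -0.7185  1.4574  0.4517  1.1902  0.3997]
lid [(0.85, array([0.505, 0.39 , 0.019])), (0.42, array([0.482, 0.465, 0.091])), (0.15, array([0.482, 0.037, 0.096]))]
lid_grip [(0.62, array([0.507, 0.395, 0.021]))]
timer [(0.75, array([0.417, 0.22 , 0.019]))]
waste_box [(0.89, array([0.506, 0.107, 0.026]))]
rod [(0.77, array([ 0.466, -0.358,  0.029])), (0.76, array([ 0.435, -0.711,  0.022])), (0.18, array([0.494, 0.022, 0.089])), (0.16, array([ 0.479, -0.342,  0.005]))]
lid [(0.78, array([0.592, 0.365, 0.024])), (0.34, array([0.439, 0.132, 0.03 ]))]
lid_grip [(0.69, array([0.592, 0.366, 0.021]))]
slug_0 [(0.52, array([0.482, 0.125, 0.031])), (0.41, array([0.534, 0.127, 0.027]))]
t 47.75 pos [0.4877 0.2498 0.258 ] w 0.0857015487182432 F [-0.1845  0.4834  0.5466] 
 units x,y,z: [0.9482 4.7685 0.4026] az 2.9219276451887284
```

The lid may have been knocked aside. I move closer and use the last picture there.

Call:
move_arm(
  plan=[
    [0.1,0.62,-0.2,0,0,0],
    [0.1,0.62,-0.2,0,0,0],
    [0.1,0.62,-0.2,0,0,0],
    [0.1,0.62,-0.2,0,0,0],
    [0.1,0.62,-0.2,0,0,0],
    [0.1,0.62,-0.2,0,0,0],
    [0,0.62,-0.2,0,0,0],
    [0,0.62,-0.2,0,0,0],
  ],
)

```text
time: 48.75
eef_pos: [0.4976, 0.3501, 0.2903]
ee_rot: [[-0.976, 0.217, -0.0], [0.217, 0.976, 0.0], [0.0, 0.0, -1.0]]
ft_force: [-0.5, -0.2, 0.6]
width: 0.0854
finger_force: 0.0
```

```bash
python3 - <<'E'
from h import *
import go
np.set_printoptions(suppress=True,precision=4)
im,c=snap("wrist","w11.png"); print(c[0].tolist(),c[1].tolist())
for k in("lid","lid_grip","sample_bottle","flask"): print(k,find("wrist",c,k))
go.units([.49,.347,.25])
E
```

```text
[[0.21762017875646986, 0.9760335314520973, -5.7263887640285205e-05], [0.9357237147687401, -0.20861585994007206, 0.2844302244854733], [0.27760149030110526, -0.06195133947393635, -0.9586967425207998]] [-0.4498776047717495, -0.4570925865940575, 0.35717771232707035]
lid [(0.7, array([0.506, 0.395, 0.016]))]
lid_grip [(0.92, array([0.506, 0.399, 0.02 ]))]
sample_bottle [(0.6, array([0.482, 0.465, 0.094]))]
flask [(0.96, array([0.567, 0.475, 0.066])), (0.36, array([0.487, 0.051, 0.094]))]
t 49.0 pos [0.4975 0.3489 0.2899] w 0.08521531552666474 F [0.4512 1.0055 0.8391] 
 units x,y,z: [ 0.3473 -0.1748  1.9957] az 2.9221799752465767
```

View pics/w11.png

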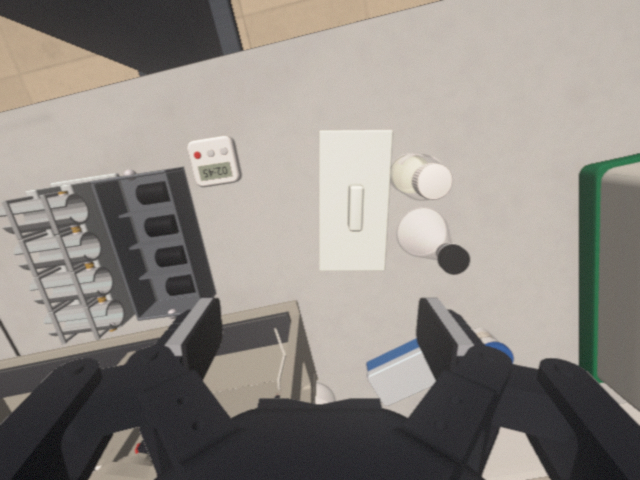

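All four cartridges sit in the box bays at (152,195)–(182,285). The lid corners are (320,130), (392,130), (385,270) and (319,270), with the bar at (356,208). The lid now lies close to the bottle (435,180) and the flask (420,232).

```bash
cat > lid.py <<'E'
from h import *
R=np.array([[0.21762017875646986,0.9760335314520973,-5.7263887640285205e-05],[0.9357237147687401,-0.20861585994007206,0.2844302244854733],[0.27760149030110526,-0.06195133947393635,-0.9586967425207998]]);t=np.array([-0.4498776047717495,-0.4570925865940575,0.35717771232707035])
c=(R,t,cam("wrist")[2])
E
python3 - <<'E'
from lid import *
np.set_printoptions(suppress=True,precision=4)
im=cv2.imread("pics/w11.png").astype(int)
# lid mask: greenish-white flood from lid points
m=np.zeros((482,642),np.uint8); im8=im.astype(np.uint8).copy()
cv2.floodFill(im8,m,(335,160),(255,0,0),(6,6,6),(6,6,6),cv2.FLOODFILL_FIXED_RANGE|cv2.FLOODFILL_MASK_ONLY)
mm=cv2.morphologyEx(m[1:-1,1:-1],cv2.MORPH_CLOSE,np.ones((25,25))); ct=max(cv2.findContours(mm,cv2.RETR_EXTERNAL,cv2.CHAIN_APPROX_NONE)[0],key=cv2.contourArea)
print("area",cv2.contourArea(ct)); q=cv2.approxPolyDP(ct,8,True)[:,0]; print(q)
P=np.array([ray(c,p,.02)[:2] for p in ct[:,0]],np.float32); print("rect world",cv2.minAreaRect(P))
print("quad",np.array([ray(c,p,.02) for p in q]), "bar top",ray(c,(356,208),.052),ray(c,(350,208),.052),ray(c,(362,208),.052),ray(c,(356,185),.052),ray(c,(356,231),.052))
print("bottle cap",ray(c,(434,181),.118),"cap L/R",ray(c,(415,181),.118),ray(c,(452,181),.118),"body L",ray(c,(392,176),.05),"flask body L",ray(c,(397,232),.02),"stopper",ray(c,(453,258),.129))
# box rim corners in this picture
print("box",[ray(c,p,.06)[:2] for p in((106,182),(183,168),(215,297),(140,320))])
E
```

```text
area 9138.0
[[320 131]
 [321 268]
 [382 268]
 [391 131]]
rect world ((0.5146353840827942, 0.3947224020957947), (0.0919877365231514, 0.19241470098495483), 77.48014068603516)
quad [[0.4119 0.3704 0.02  ]
 [0.5974 0.3307 0.02  ]
 [0.6167 0.4176 0.02  ]
 [0.4319 0.4602 0.02  ]] bar top [0.5147 0.3949 0.052 ] [0.513  0.3874 0.052 ] [0.5163 0.4024 0.052 ] [0.4858 0.4004 0.052 ] [0.5447 0.3892 0.052 ]
bottle cap [0.4903 0.4763 0.118 ] cap L/R [0.486  0.4567 0.118 ] [0.4945 0.4949 0.118 ] body L [0.4849 0.4467 0.05  ] flask body L [0.5677 0.4472 0.02  ] stopper [0.5763 0.4831 0.129 ]
box [array([0.414 , 0.0997]), array([0.4186, 0.1979]), array([0.5921, 0.1834]), array([0.603 , 0.0705])]
```

The lid centre is (0.5145, 0.3948) and its axis is already aligned with the tool. Before picking it up, I hover over the box to get its pose from close range with a model fit.

Call:
move_arm(
  plan=[
    [-0.25,-0.93,0.17,0,0,0],
    [-0.25,-0.93,0.17,0,0,0],
    [-0.25,-0.93,0.17,0,0,0],
    [-0.25,-0.93,0.17,0,0,0],
    [-0.25,-0.93,0.17,0,0,0],
    [-0.25,-0.93,0.17,0,0,0],
    [-0.25,-0.93,0.17,0,0,0],
    [-0.25,-0.93,0.17,0,0,0],
  ],
)

```text
time: 50.0
eef_pos: [0.5042, 0.194, 0.2628]
ee_rot: [[-0.976, 0.218, 0.0], [0.218, 0.976, -0.0], [-0.0, -0.0, -1.0]]
ft_force: [1.1, -0.3, 0.3]
width: 0.0855
finger_force: 0.0
```

Call:
move_arm(
  plan=[
    [-0.25,-0.93,0.17,0,0,0],
    [-0.25,-0.93,0.17,0,0,0],
    [-0.25,-0.93,0.17,0,0,0],
    [-0.25,-0.93,0.17,0,0,0],
    [0,0,0,0,0,-0.33],
    [0,0,0,0,0,-0.33],
    [0,0,0,0,0,-0.33],
    [0,0,0,0,0,-0.33],
  ],
)

```text
time: 51.0
eef_pos: [0.5075, 0.1187, 0.2493]
ee_rot: [[-0.998, 0.058, 0.0], [0.058, 0.998, 0.0], [-0.0, 0.0, -1.0]]
ft_force: [-0.5, -0.6, 0.0]
width: 0.0855
finger_force: 0.0
```

```bash
cat > fit.py <<'E'
from h import *
from scipy.optimize import differential_evolution
def fitrect(im,c,x0,y0,yaw0,rects,span=(.012,.012,.06)):
    """rects: list of (L,W,z). maximise gradient along projected edges"""
    g=cv2.GaussianBlur(im,(0,0),1.2).astype(np.float32); gx=sum(np.abs(cv2.Sobel(g[:,:,k],cv2.CV_32F,1,0)) for k in range(3)); gy=sum(np.abs(cv2.Sobel(g[:,:,k],cv2.CV_32F,0,1)) for k in range(3))
    G=np.minimum(np.hypot(gx,gy),400); R,t,K=c; s=np.linspace(-.46,.46,60); one=np.ones(60)
    B=[]
    for L,W,z in rects:
        for sx,sy in((s,.5*one),(s,-.5*one),(.5*one,s),(-.5*one,s)): B.append(np.c_[sx*L,sy*W,z*one])
    B=np.vstack(B)
    def f(p):
        ca,sa=np.cos(p[2]),np.sin(p[2]); X=np.c_[p[0]+ca*B[:,0]-sa*B[:,1],p[1]+sa*B[:,0]+ca*B[:,1],B[:,2]]
        q=(X@R.T+t)@K.T; u=(q[:,0]/q[:,2]).astype(np.float32)[None];v=(q[:,1]/q[:,2]).astype(np.float32)[None]
        return -float(cv2.remap(G,u,v,cv2.INTER_LINEAR).mean())
    r=differential_evolution(f,[(x0-span[0],x0+span[0]),(y0-span[1],y0+span[1]),(yaw0-span[2],yaw0+span[2])],seed=1,tol=1e-6)
    return np.round(r.x,4),round(r.fun,1)
E
python3 - <<'E'
from fit import *
np.set_printoptions(suppress=True,precision=4)
im,c=snap("wrist","w12.png"); s=sensors.read_state(); print(s["eef_pos"],np.array(s["ee_rot"])[:2,0])
O,I=(.196,.096,.06),(.188,.088,.06)
for r in([O,I],[O],[I]): print("wrist",fitrect(im,c,.508,.119,-.06,r))
t1=cv2.imread("pics/top1.png")[:,:,::-1]; ct=cam("top")
for r in([O,I],): print("top",fitrect(np.ascontiguousarray(t1),ct,.508,.119,-.06,r))
import lid
w=np.ascontiguousarray(cv2.imread("pics/w11.png")[:,:,::-1]); print("w11 box",fitrect(w,lid.c,.508,.119,-.06,[O,I]))
print("w11 lid",fitrect(w,lid.c,.5145,.395,-.218,[(.196,.096,.02)]),fitrect(w,lid.c,.5145,.395,-.218,[(.196,.096,.02),(.06,.018,.052)]))
for p in(.508,.119,.06),: print(proj(c,p))
print(find("wrist",c,"slug_0",6))
E
```

```text
[0.5076 0.1186 0.2492] [-0.9984  0.0557]
wrist (array([ 0.5087,  0.1197, -0.0729]), np.float64(-335.3))
wrist (array([ 0.5095,  0.1196, -0.0738]), np.float64(-388.7))
wrist (array([ 0.5127,  0.1243, -0.0748]), np.float64(-323.4))
top (array([ 0.5084,  0.1213, -0.0739]), np.float64(-268.1))
w11 box (array([ 0.5079,  0.1206, -0.07  ]), np.float64(-241.4))
w11 lid (array([ 0.5151,  0.3939, -0.2193]), np.float64(-190.8)) (array([ 0.5166,  0.3952, -0.2192]), np.float64(-179.4))
[319.2712 210.4575]
[(0.98, array([0.575, 0.12 , 0.028])), (0.94, array([0.533, 0.125, 0.032])), (0.89, array([0.443, 0.13 , 0.03 ])), (0.8, array([0.488, 0.126, 0.032])), (0.2, array([0.508, 0.388, 0.02 ]))]
```

The box pose agrees across three views: (0.509, 0.120), yaw -0.073. All four cartridges are detected inside it. Back to the lid.

Call:
move_arm(
  plan=[
    [0.03,0.98,0,0,0,0],
    [0.03,0.98,0,0,0,0],
    [0.03,0.98,0,0,0,0],
    [0.03,0.98,0,0,0,0],
    [0.03,0.98,0,0,0,0],
    [0.03,0.98,0,0,0,0],
    [0.03,0.98,0,0,0,0],
    [0.03,0.98,0,0,0,0],
  ],
  grip=0.4,
)

```text
time: 52.1
eef_pos: [0.5123, 0.2759, 0.2492]
ee_rot: [[-0.998, 0.061, -0.0], [0.061, 0.998, 0.0], [0.0, 0.0, -1.0]]
ft_force: [0.3, 0.8, 1.0]
width: 0.0514
finger_force: 0.0
```

Call:
move_arm(
  plan=[
    [0.03,0.98,0.4,0,0,0],
    [0.03,0.98,0.4,0,0,0],
    [0.03,0.98,0.4,0,0,0],
    [0.03,0.98,0.4,0,0,0],
    [0.03,0.98,0.4,0,0,0],
    [0.03,0.98,0.4,0,0,0],
    [0,0,0,0,0,0.68],
    [0,0,0,0,0,0.68],
  ],
)

```text
time: 53.1
eef_pos: [0.5157, 0.3933, 0.2008]
ee_rot: [[-0.974, 0.224, -0.0], [0.224, 0.974, -0.0], [0.0, -0.0, -1.0]]
ft_force: [0.5, 0.6, 0.6]
width: 0.0511
finger_force: 0.0
```

```bash
python3 - <<'E'
from fit import *
import go
np.set_printoptions(suppress=True,precision=4)
im,c=snap("wrist","w13.png")
r1,_=fitrect(im,c,.515,.394,-.219,[(.196,.096,.02)]); r2=fitrect(im,c,.515,.394,-.219,[(.196,.096,.02),(.06,.018,.052)]); print(r1,_,r2)
go.units([r1[0],r1[1],-.004])
for k in("sample_bottle","flask"): print(find("wrist",c,k))
E
```

```text
[ 0.5153  0.3938 -0.2196] -185.7 (array([ 0.5162,  0.3952, -0.231 ]), np.float64(-177.7))
t 53.15 pos [0.5157 0.3932 0.201 ] w 0.051303113518211256 F [ 0.3495 -0.4895  0.2492] 
 units x,y,z: [ 0.0262  0.024  10.2502] az 2.910846167728121
[(0.95, array([0.484, 0.472, 0.115]))]
[(0.88, array([0.567, 0.475, 0.069])), (0.23, array([0.418, 0.224, 0.017]))]
```

Call:
move_arm(
  plan=[
    [0,0,0.9,0,0,-0.09],
    [0,0,0.9,0,0,0],
    [0,0,0.9,0,0,0],
    [0,0,0.9,0,0,0],
    [0,0,0.9,0,0,0],
    [0,0,0.9,0,0,0],
    [0.03,0.02,0.6,0,0,0],
    [0,0,0,0,0,0],
  ],
)

```text
time: 54.25
eef_pos: [0.5151, 0.3931, 0.0805]
ee_rot: [[-0.977, 0.211, -0.001], [0.211, 0.977, -0.001], [0.001, -0.001, -1.0]]
ft_force: [-0.0, -0.2, 0.9]
width: 0.0516
finger_force: 0.0
```

Call:
move_arm(
  plan=[
    [0,0,0.6,0,0,0],
    [0,0,0.6,0,0,0],
    [0,0,0.6,0,0,0],
    [0,0,0.6,0,0,0],
    [0,0,0.6,0,0,0],
    [0,0,0.6,0,0,0],
    [0,0,0.6,0,0,0],
    [0,0,0,0,0,0],
  ],
)

```text
time: 55.25
eef_pos: [0.5151, 0.3929, -0.0037]
ee_rot: [[-0.977, 0.212, -0.001], [0.212, 0.977, -0.001], [0.001, -0.001, -1.0]]
ft_force: [0.3, -0.3, -1.2]
width: 0.0511
finger_force: 0.0
```

Call:
move_arm(
  plan=[
    [0,0,0,0,0,0],
    [0,0,0,0,0,0],
    [0,0,0,0,0,0],
    [0,0,0,0,0,0],
    [0,0,0,0,0,0],
    [0,0,0,0,0,0],
    [0,0,0,0,0,0],
    [0,0,0,0,0,0],
  ],
  grip=1,
  newtons=80,
)

```text
time: 56.25
eef_pos: [0.5157, 0.3935, -0.0019]
ee_rot: [[-0.977, 0.212, 0.001], [0.212, 0.977, 0.001], [-0.001, 0.001, -1.0]]
ft_force: [-1.1, -1.3, 7.3]
width: 0.0161
finger_force: 79.3
```

Call:
move_arm(
  plan=[
    [0,0,-0.2,0,0,0],
    [0,0,-0.5,0,0,0],
    [0,0,-1,0,0,0],
    [0,0,-1,0,0,0],
    [0,0,-1,0,0,0],
    [0,0,-1,0,0,0],
    [0,0,-1,0,0,0],
    [0,0,-1,0,0,0],
  ],
)

```text
time: 57.25
eef_pos: [0.5154, 0.3932, 0.133]
ee_rot: [[-0.977, 0.212, 0.0], [0.212, 0.977, 0.0], [-0.0, 0.0, -1.0]]
ft_force: [-0.4, -0.7, -2.6]
width: 0.0161
finger_force: 78.2
```

```bash
python3 - <<'E'
from fit import *
import go
np.set_printoptions(suppress=True,precision=4)
im,c=snap("wrist","w14.png"); s=sensors.read_state(); p=s["eef_pos"]; print(s["width"])
for dz in(.016,.022,.028): print(dz,fitrect(im,c,p[0],p[1],-.214,[(.196,.096,p[2]+dz)]))
go.units([.509,.120,p[2]])
ct=cam("top"); im=eyes.snapshot("top"); print(find("top",ct,"lid"),find("top",ct,"rod"))
E
```

```text
0.015897367875523143
0.016 (array([ 0.5156,  0.3924, -0.2149]), np.float64(-155.7))
0.022 (array([ 0.517 ,  0.3942, -0.2181]), np.float64(-128.2))
0.028 (array([ 0.5166,  0.3882, -0.2183]), np.float64(-124.7))
t 57.3 pos [0.5159 0.394  0.1355] w 0.015897367875523143 F [0.9244 0.8192 2.5888] 
 units x,y,z: [ -2.5613 -13.4643  -0.0372] az 2.928260751408166
[(0.81, array([0.572, 0.375, 0.165]))] [(0.91, array([ 0.436, -0.707,  0.019])), (0.66, array([ 0.466, -0.361,  0.027]))]
```

The lid is held centred and aligned. I carry it over the box.

Call:
move_arm(
  plan=[
    [-0.16,-0.84,0,0,0,0],
    [-0.16,-0.84,0,0,0,0],
    [-0.16,-0.84,0,0,0,0],
    [-0.16,-0.84,0,0,0,0],
    [-0.16,-0.84,0,0,0,0],
    [-0.16,-0.84,0,0,0,0],
    [-0.16,-0.84,0,0,0,0],
    [-0.16,-0.84,0,0,0,0],
  ],
)

```text
time: 58.45
eef_pos: [0.5119, 0.2553, 0.1312]
ee_rot: [[-0.977, 0.212, -0.0], [0.212, 0.977, 0.0], [0.0, 0.0, -1.0]]
ft_force: [0.6, -0.6, -2.7]
width: 0.0156
finger_force: 78.4
```

Call:
move_arm(
  plan=[
    [-0.16,-0.84,0,0,0,0],
    [-0.16,-0.84,0,0,0,0],
    [-0.16,-0.84,0,0,0,0],
    [-0.16,-0.84,0,0,0,0],
    [-0.16,-0.84,0,0,0,-0.29],
    [-0.16,-0.84,0,0,0,-0.29],
    [-0.16,-0.84,0,0,0,-0.29],
    [-0.16,-0.84,0,0,0,-0.29],
  ],
)

```text
time: 59.45
eef_pos: [0.5121, 0.1186, 0.1313]
ee_rot: [[-0.997, 0.073, 0.0], [0.073, 0.997, 0.0], [-0.0, 0.0, -1.0]]
ft_force: [-0.2, -0.2, -1.5]
width: 0.0155
finger_force: 78.4
```

```bash
cat > chk.py <<'E'
from fit import *
import go
np.set_printoptions(suppress=True,precision=4)
im,c=snap("wrist"); s=sensors.read_state(); p=s["eef_pos"]; R=np.array(s["ee_rot"]); yaw=np.arctan2(R[1,0],R[0,0])-np.pi
for dz in(.016,.020): print(dz,fitrect(im,c,p[0],p[1],yaw,[(.196,.096,p[2]+dz)]),"tool yaw",yaw)
go.units([.509,.120,p[2]])
E
python3 chk.py
```

```text
0.016 (array([ 0.512 ,  0.1183, -0.0731]), np.float64(-177.4)) tool yaw -0.07330557098196744
0.02 (array([ 0.5125,  0.1178, -0.0732]), np.float64(-169.2)) tool yaw -0.07330557098196744
t 59.5 pos [0.5124 0.116  0.131 ] w 0.01613394957454608 F [ 1.826  -4.9438 -1.2037] 
 units x,y,z: [ 0.1833  0.1854 -0.0003] az 3.0682870826078257
```

```bash
python3 chk.py
```

```text
0.016 (array([ 0.5123,  0.1157, -0.0739]), np.float64(-182.2)) tool yaw -0.07562439643717722
0.02 (array([ 0.5129,  0.115 , -0.0737]), np.float64(-185.2)) tool yaw -0.07562439643717722
t 59.55 pos [0.5123 0.1174 0.1311] w 0.01576657783963625 F [-0.2223 -0.1206 -1.506 ] 
 units x,y,z: [ 0.1731  0.1171 -0.0001] az 3.065968257152616
```

Call:
move_arm(
  plan=[
    [0.08,0.05,0.3,0,0,0],
    [0.08,0.05,0.6,0,0,0],
    [0,0,0.6,0,0,0],
    [0,0,0.6,0,0,0],
    [0,0,0.6,0,0,0],
    [0,0,0.4,0,0,0],
    [0,0,0,0,0,0],
    [0,0,0,0,0,0],
  ],
)

```text
time: 60.55
eef_pos: [0.5093, 0.122, 0.0695]
ee_rot: [[-0.997, 0.074, 0.0], [0.074, 0.997, 0.0], [-0.0, 0.0, -1.0]]
ft_force: [-0.7, 0.1, -1.1]
width: 0.016
finger_force: 78.4
```

```bash
python3 chk.py
```

```text
0.016 (array([ 0.5092,  0.1217, -0.0742]), np.float64(-205.1)) tool yaw -0.0740835162382254
0.02 (array([ 0.5098,  0.1216, -0.0742]), np.float64(-184.2)) tool yaw -0.0740835162382254
t 60.6 pos [0.5093 0.122  0.0696] w 0.01594041225000166 F [-0.182   0.3244 -1.2079] 
 units x,y,z: [ 0.0065 -0.1024 -0.    ] az 3.0675091373515677
```

Call:
move_arm(
  plan=[
    [0,-0.06,0.1,0,0,0],
    [0,0,0.15,0,0,0],
    [0,0,0.15,0,0,0],
    [0,0,0.15,0,0,0],
    [0,0,0.1,0,0,0],
    [0,0,0.1,0,0,0],
    [0,0,0,0,0,0],
    [0,0,0,0,0,0],
  ],
)

```text
time: 61.6
eef_pos: [0.509, 0.1208, 0.0543]
ee_rot: [[-0.997, 0.074, -0.0], [0.074, 0.997, 0.0], [0.0, 0.0, -1.0]]
ft_force: [-0.4, 0.2, -1.7]
width: 0.0157
finger_force: 78.4
```

Call:
move_arm(
  plan=[
    [0,0,0.08,0,0,0],
    [0,0,0.08,0,0,0],
    [0,0,0.05,0,0,0],
    [0,0,0,0,0,0],
    [0,0,0,0,0,0],
    [0,0,0,0,0,0],
    [0,0,0,0,0,0],
    [0,0,0,0,0,0],
  ],
)

```text
time: 62.6
eef_pos: [0.509, 0.1207, 0.05]
ee_rot: [[-0.997, 0.074, -0.0], [0.074, 0.997, -0.0], [0.0, -0.0, -1.0]]
ft_force: [0.3, 0.4, -1.9]
width: 0.016
finger_force: 78.3
```

Call:
move_arm(
  plan=[
    [0,0,0.08,0,0,0],
    [0,0,0.08,0,0,0],
    [0,0,0.05,0,0,0],
    [0,0,0,0,0,0],
    [0,0,0,0,0,0],
    [0,0,0,0,0,0],
    [0,0,0,0,0,0],
    [0,0,0,0,0,0],
  ],
)

```text
time: 63.6
eef_pos: [0.509, 0.1207, 0.0458]
ee_rot: [[-0.997, 0.074, -0.0], [0.074, 0.997, 0.0], [0.0, 0.0, -1.0]]
ft_force: [0.2, 0.5, -3.3]
width: 0.0158
finger_force: 78.2
```

```bash
python3 - <<'E'
from fit import *
np.set_printoptions(suppress=True,precision=4)
im,c=snap("wrist","w15.png"); s=sensors.read_state(); p=s["eef_pos"]; print(p)
for z in np.arange(.056,.084,.003): print(round(z,3),fitrect(im,c,p[0],p[1],-.073,[(.196,.096,z)],(.008,.008,.03)))
E
```

```text
[0.509  0.1207 0.0458]
0.056 (array([ 0.5078,  0.1175, -0.0743]), np.float64(-168.1))
0.059 (array([ 0.5084,  0.1195, -0.0742]), np.float64(-166.7))
0.062 (array([ 0.5089,  0.1204, -0.0742]), np.float64(-206.4))
0.065 (array([ 0.5094,  0.1199, -0.0743]), np.float64(-206.2))
0.068 (array([ 0.5099,  0.1209, -0.0741]), np.float64(-180.3))
0.071 (array([ 0.5104,  0.1217, -0.0743]), np.float64(-168.1))
0.074 (array([ 0.511 ,  0.1236, -0.0743]), np.float64(-164.2))
0.077 (array([ 0.5115,  0.1237, -0.0742]), np.float64(-168.1))
0.08 (array([ 0.512 ,  0.1245, -0.0742]), np.float64(-160.1))
0.083 (array([ 0.5125,  0.1261, -0.0743]), np.float64(-162.8))
```

Call:
move_arm(
  plan=[
    [0,0,0.05,0,0,0],
    [0,0,0.05,0,0,0],
    [0,0,0,0,0,0],
    [0,0,0,0,0,0],
    [0,0,0,0,0,0],
    [0,0,0,0,0,0],
    [0,0,0,0,0,0],
    [0,0,0,0,0,0],
  ],
)

```text
time: 64.65
eef_pos: [0.5091, 0.1208, 0.0441]
ee_rot: [[-0.997, 0.074, 0.0], [0.074, 0.997, 0.0], [-0.0, 0.0, -1.0]]
ft_force: [-0.7, -0.9, 5.0]
width: 0.0157
finger_force: 79.3
```

The contact height matches the lid seated near home. I release it, then press on each end to make sure.

Call:
move_arm(
  plan=[
    [0,0,0,0,0,0],
    [0,0,0,0,0,0],
    [0,0,0,0,0,0],
    [0,0,0,0,0,0],
    [0,0,-0.3,0,0,0],
    [0,0,-0.8,0,0,0],
    [0,0,-1,0,0,0],
    [0,0,-1,0,0,0],
  ],
  grip=0.4,
)

```text
time: 65.65
eef_pos: [0.509, 0.1209, 0.1075]
ee_rot: [[-0.997, 0.074, 0.001], [0.074, 0.997, 0.0], [-0.0, 0.0, -1.0]]
ft_force: [0.3, 0.0, -0.1]
width: 0.0514
finger_force: 0.0
```

Call:
move_arm(
  plan=[
    [0,0,-1,0,0,0],
    [0,0,-1,0,0,0],
    [0,0,-1,0,0,0],
    [0,0,-1,0,0,0],
    [0,0,0,0,0,0],
    [0,0,0,0,0,0],
    [0,0,0,0,0,0],
    [0,0,0,0,0,0],
  ],
  grip=1,
)

```text
time: 66.65
eef_pos: [0.5088, 0.1208, 0.1855]
ee_rot: [[-0.997, 0.074, -0.001], [0.074, 0.997, 0.0], [0.001, -0.0, -1.0]]
ft_force: [-0.7, -0.1, -0.4]
width: 0.0003
finger_force: 0.0
```

```bash
python3 - <<'E'
from fit import *
np.set_printoptions(suppress=True,precision=4)
im,c=snap("wrist","w16.png"); s=sensors.read_state(); p=s["eef_pos"]; print(p,s["width"],s["ft_force"])
for z in np.arange(.057,.085,.003): print(round(z,3),fitrect(im,c,.509,.1205,-.073,[(.196,.096,z)],(.008,.008,.03)))
E
```

```text
[0.5089 0.1208 0.1856] 9.479909667539528e-05 [ 0.2964  0.4663 -0.404 ]
0.057 (array([ 0.5085,  0.1207, -0.0744]), np.float64(-217.9))
0.06 (array([ 0.5087,  0.1205, -0.0743]), np.float64(-213.8))
0.063 (array([ 0.5086,  0.1155, -0.0738]), np.float64(-207.4))
0.066 (array([ 0.5089,  0.1162, -0.0738]), np.float64(-207.0))
0.069 (array([ 0.5092,  0.117 , -0.0738]), np.float64(-218.4))
0.072 (array([ 0.5095,  0.1174, -0.0741]), np.float64(-249.2))
0.075 (array([ 0.5097,  0.1176, -0.0742]), np.float64(-270.7))
0.078 (array([ 0.5099,  0.1174, -0.0752]), np.float64(-263.5))
0.081 (array([ 0.5102,  0.1171, -0.0742]), np.float64(-244.2))
0.084 (array([ 0.5104,  0.1168, -0.0741]), np.float64(-225.4))
```

At a higher viewpoint the lid top fits z≈0.076, so it is resting on the spring balls, unpressed. I press the near end with shut fingers.

Call:
move_arm(
  plan=[
    [0.7,0,0.2,0,0,0],
    [0.7,0,0.6,0,0,0],
    [0.7,0,0.8,0,0,0],
    [0.7,0,0.9,0,0,0],
    [0.7,0,0.9,0,0,0],
    [0.55,0,0.9,0,0,0],
    [0,0,0.9,0,0,0],
    [0,0,0,0,0,0],
  ],
)

```text
time: 67.7
eef_pos: [0.4278, 0.1268, 0.0812]
ee_rot: [[-0.997, 0.073, -0.002], [0.073, 0.997, -0.0], [0.001, -0.0, -1.0]]
ft_force: [0.1, 0.8, 0.3]
width: 0.0003
finger_force: 0.0
```

Call:
move_arm(
  plan=[
    [0,0,0.2,0,0,0],
    [0,0,0.2,0,0,0],
    [0,0,0.2,0,0,0],
    [0,0,0.15,0,0,0],
    [0,0,0,0,0,0],
    [0,0,0,0,0,0],
    [0,0,0,0,0,0],
    [0,0,0,0,0,0],
  ],
)

```text
time: 68.7
eef_pos: [0.4282, 0.1268, 0.0669]
ee_rot: [[-0.997, 0.074, 0.0], [0.074, 0.997, 0.0], [-0.0, 0.0, -1.0]]
ft_force: [-0.0, 0.4, -0.5]
width: 0.0001
finger_force: 0.0
```

Call:
move_arm(
  plan=[
    [0,0,0.1,0,0,0],
    [0,0,0.1,0,0,0],
    [0,0,0,0,0,0],
    [0,0,0,0,0,0],
    [0,0,0,0,0,0],
    [0,0,0,0,0,0],
    [0,0,0,0,0,0],
    [0,0,0,0,0,0],
  ],
)

```text
time: 69.7
eef_pos: [0.4282, 0.1268, 0.0628]
ee_rot: [[-0.997, 0.074, -0.0], [0.074, 0.997, 0.0], [0.0, 0.0, -1.0]]
ft_force: [0.4, 0.9, 0.2]
width: 0.0002
finger_force: 0.0
```

Call:
move_arm(
  plan=[
    [0,0,0.1,0,0,0],
    [0,0,0.1,0,0,0],
    [0,0,0.1,0,0,0],
    [0,0,0.1,0,0,0],
    [0,0,0,0,0,0],
    [0,0,0,0,0,0],
    [0,0,0,0,0,0],
    [0,0,0,0,0,0],
  ],
)

```text
time: 70.7
eef_pos: [0.4282, 0.1267, 0.0549]
ee_rot: [[-0.997, 0.074, 0.0], [0.074, 0.997, 0.0], [-0.0, 0.0, -1.0]]
ft_force: [-1.0, -0.1, 0.2]
width: 0.0
finger_force: 0.0
```

Call:
move_arm(
  plan=[
    [0,0,0.1,0,0,0],
    [0,0,0.1,0,0,0],
    [0,0,0.05,0,0,0],
    [0,0,0,0,0,0],
    [0,0,0,0,0,0],
    [0,0,0,0,0,0],
    [0,0,0,0,0,0],
    [0,0,0,0,0,0],
  ],
)

```text
time: 71.7
eef_pos: [0.4282, 0.1268, 0.0498]
ee_rot: [[-0.997, 0.074, 0.0], [0.074, 0.997, 0.0], [0.0, 0.0, -1.0]]
ft_force: [-0.2, 0.5, -0.1]
width: 0.0002
finger_force: 0.0
```

Call:
move_arm(
  plan=[
    [0,0,0.1,0,0,0],
    [0,0,0.1,0,0,0],
    [0,0,0,0,0,0],
    [0,0,0,0,0,0],
    [0,0,0,0,0,0],
    [0,0,0,0,0,0],
    [0,0,0,0,0,0],
    [0,0,0,0,0,0],
  ],
)

```text
time: 72.7
eef_pos: [0.4282, 0.1268, 0.0458]
ee_rot: [[-0.997, 0.074, 0.0], [0.074, 0.997, 0.0], [-0.0, 0.0, -1.0]]
ft_force: [-0.9, -0.4, 0.3]
width: -0.0001
finger_force: 0.0
```

Call:
move_arm(
  plan=[
    [0,0,0.1,0,0,0],
    [0,0,0.1,0,0,0],
    [0,0,0,0,0,0],
    [0,0,0,0,0,0],
    [0,0,0,0,0,0],
    [0,0,0,0,0,0],
    [0,0,0,0,0,0],
    [0,0,0,0,0,0],
  ],
)

```text
time: 73.7
eef_pos: [0.4282, 0.1268, 0.0418]
ee_rot: [[-0.997, 0.074, -0.0], [0.074, 0.997, 0.0], [0.0, 0.0, -1.0]]
ft_force: [-0.4, 0.7, -0.5]
width: -0.0003
finger_force: 0.0
```

Call:
move_arm(
  plan=[
    [0,0,0.1,0,0,0],
    [0,0,0.1,0,0,0],
    [0,0,0,0,0,0],
    [0,0,0,0,0,0],
    [0,0,0,0,0,0],
    [0,0,0,0,0,0],
    [0,0,0,0,0,0],
    [0,0,0,0,0,0],
  ],
)

```text
time: 74.7
eef_pos: [0.4282, 0.1268, 0.0378]
ee_rot: [[-0.997, 0.074, -0.0], [0.074, 0.997, 0.0], [0.0, 0.0, -1.0]]
ft_force: [0.7, 0.1, -0.6]
width: -0.0003
finger_force: 0.0
```

Call:
move_arm(
  plan=[
    [0,0,0.1,0,0,0],
    [0,0,0.1,0,0,0],
    [0,0,0,0,0,0],
    [0,0,0,0,0,0],
    [0,0,0,0,0,0],
    [0,0,0,0,0,0],
    [0,0,0,0,0,0],
    [0,0,0,0,0,0],
  ],
)

```text
time: 75.7
eef_pos: [0.4282, 0.1268, 0.0338]
ee_rot: [[-0.997, 0.074, -0.0], [0.074, 0.997, 0.0], [0.0, 0.0, -1.0]]
ft_force: [-0.5, 0.8, 0.2]
width: 0.0004
finger_force: 0.0
```

Call:
move_arm(
  plan=[
    [0,0,0.1,0,0,0],
    [0,0,0.1,0,0,0],
    [0,0,0,0,0,0],
    [0,0,0,0,0,0],
    [0,0,0,0,0,0],
    [0,0,0,0,0,0],
    [0,0,0,0,0,0],
    [0,0,0,0,0,0],
  ],
)

```text
time: 76.7
eef_pos: [0.4282, 0.1268, 0.0298]
ee_rot: [[-0.997, 0.074, 0.0], [0.074, 0.997, 0.0], [0.0, 0.0, -1.0]]
ft_force: [0.2, 0.4, 0.7]
width: -0.0002
finger_force: 0.0
```

Call:
move_arm(
  plan=[
    [0,0,0.1,0,0,0],
    [0,0,0,0,0,0],
    [0,0,0,0,0,0],
    [0,0,0,0,0,0],
    [0,0,0,0,0,0],
    [0,0,0,0,0,0],
    [0,0,0,0,0,0],
    [0,0,0,0,0,0],
  ],
)

```text
time: 77.7
eef_pos: [0.4282, 0.1268, 0.0278]
ee_rot: [[-0.997, 0.074, -0.0], [0.074, 0.997, 0.0], [0.0, 0.0, -1.0]]
ft_force: [-1.2, -0.0, 0.4]
width: 0.0004
finger_force: 0.0
```

Call:
move_arm(
  plan=[
    [0,0,0.1,0,0,0],
    [0,0,0,0,0,0],
    [0,0,0,0,0,0],
    [0,0,0,0,0,0],
    [0,0,0,0,0,0],
    [0,0,0,0,0,0],
    [0,0,0,0,0,0],
    [0,0,0,0,0,0],
  ],
)

```text
time: 78.7
eef_pos: [0.4283, 0.1268, 0.0261]
ee_rot: [[-0.997, 0.074, 0.001], [0.074, 0.997, 0.0], [-0.001, 0.0, -1.0]]
ft_force: [-0.7, -1.3, 13.3]
width: 0.0003
finger_force: 6.7
```

```bash
python3 - <<'E'
from fit import *
np.set_printoptions(suppress=True,precision=4)
im,c=snap("scene","s2.png"); ct=cam("top"); tp=eyes.snapshot("top"); cv2.imwrite("pics/t6.png",tp[:,:,::-1])
print(find("scene",c,"lid"),find("top",ct,"lid"),find("top",ct,"lid_grip"))
im,c=snap("wrist","w17.png"); print([find("wrist",c,k) for k in("lid","lid_grip")])
E
```

```text
[(0.72, array([0.505, 0.118, 0.065]))] [(0.77, array([0.563, 0.119, 0.068]))] [(0.68, array([0.564, 0.119, 0.062])), (0.34, array([0.504, 0.013, 0.091]))]
[[(0.94, array([0.426, 0.121, 0.066]))], [(0.87, array([0.428, 0.129, 0.066]))]]
```

Call:
move_arm(
  plan=[
    [0,0,0.04,0,0,0],
    [0,0,0,0,0,0],
    [0,0,0,0,0,0],
    [0,0,0,0,0,0],
    [0,0,0,0,0,0],
    [0,0,0,0,0,0],
    [0,0,0,0,0,0],
    [0,0,0,0,0,0],
  ],
)

```text
time: 80.1
eef_pos: [0.4284, 0.1268, 0.026]
ee_rot: [[-0.997, 0.074, 0.001], [0.074, 0.997, -0.0], [-0.001, 0.0, -1.0]]
ft_force: [-6.0, -2.5, 36.7]
width: -0.0
finger_force: 18.4
```

Call:
move_arm(
  plan=[
    [0,0,0.04,0,0,0],
    [0,0,0,0,0,0],
    [0,0,0,0,0,0],
    [0,0,0,0,0,0],
    [0,0,0,0,0,0],
    [0,0,0,0,0,0],
    [0,0,0,0,0,0],
    [0,0,0,0,0,0],
  ],
)

```text
time: 81.1
eef_pos: [0.4285, 0.1268, 0.0259]
ee_rot: [[-0.997, 0.074, 0.002], [0.074, 0.997, -0.0], [-0.002, 0.0, -1.0]]
ft_force: [-10.3, -3.8, 59.6]
width: 0.0001
finger_force: 30.1
```

The near end is rigidly home, with tip contact at TCP 0.026. I back off and press the far end.

Call:
move_arm(
  plan=[
    [0,0,-0.6,0,0,0],
    [0,0,-0.8,0,0,0],
    [0,0,-0.9,0,0,0],
    [0,0,-0.9,0,0,0],
    [-0.5,0,0,0,0,0],
    [-1,0,0,0,0,0],
    [-1,0,0,0,0,0],
    [-1,0,0,0,0,0],
  ],
)

```text
time: 82.1
eef_pos: [0.499, 0.1212, 0.0873]
ee_rot: [[-0.997, 0.074, -0.001], [0.074, 0.997, -0.0], [0.001, -0.0, -1.0]]
ft_force: [-0.2, -0.9, 0.7]
width: 0.0002
finger_force: 0.0
```

Call:
move_arm(
  plan=[
    [-1,0,0,0,0,0],
    [-1,0,0,0,0,0],
    [-1,0,0,0,0,0],
    [-1,0,0,0,0,0],
    [-0.5,0,0.5,0,0,0],
    [0,0,0.6,0,0,0],
    [0,0,0.6,0,0,0],
    [0,0,0,0,0,0],
  ],
)

```text
time: 83.1
eef_pos: [0.5869, 0.1149, 0.0532]
ee_rot: [[-0.997, 0.073, -0.002], [0.073, 0.997, -0.0], [0.002, -0.0, -1.0]]
ft_force: [-0.1, -0.0, 0.2]
width: 0.0
finger_force: 0.0
```

Call:
move_arm(
  plan=[
    [0,0,0.2,0,0,0],
    [0,0,0.2,0,0,0],
    [0,0,0.1,0,0,0],
    [0,0,0.1,0,0,0],
    [0,0,0,0,0,0],
    [0,0,0,0,0,0],
    [0,0,0,0,0,0],
    [0,0,0,0,0,0],
  ],
)

```text
time: 84.1
eef_pos: [0.5878, 0.1149, 0.0423]
ee_rot: [[-0.997, 0.074, 0.0], [0.074, 0.997, 0.0], [-0.0, 0.0, -1.0]]
ft_force: [-0.5, 0.4, -0.4]
width: -0.0
finger_force: 0.0
```

Call:
move_arm(
  plan=[
    [0,0,0.1,0,0,0],
    [0,0,0.1,0,0,0],
    [0,0,0.1,0,0,0],
    [0,0,0,0,0,0],
    [0,0,0,0,0,0],
    [0,0,0,0,0,0],
    [0,0,0,0,0,0],
    [0,0,0,0,0,0],
  ],
)

```text
time: 85.1
eef_pos: [0.5878, 0.1149, 0.0363]
ee_rot: [[-0.997, 0.074, 0.0], [0.074, 0.997, 0.0], [-0.0, 0.0, -1.0]]
ft_force: [0.5, -0.1, 0.3]
width: 0.0002
finger_force: 0.0
```

Call:
move_arm(
  plan=[
    [0,0,0.1,0,0,0],
    [0,0,0.1,0,0,0],
    [0,0,0.1,0,0,0],
    [0,0,0,0,0,0],
    [0,0,0,0,0,0],
    [0,0,0,0,0,0],
    [0,0,0,0,0,0],
    [0,0,0,0,0,0],
  ],
)

```text
time: 86.1
eef_pos: [0.5878, 0.115, 0.0303]
ee_rot: [[-0.997, 0.074, 0.0], [0.074, 0.997, 0.0], [-0.0, 0.0, -1.0]]
ft_force: [-0.3, 0.2, -0.3]
width: 0.0001
finger_force: 0.0
```

Call:
move_arm(
  plan=[
    [0,0,0.1,0,0,0],
    [0,0,0.1,0,0,0],
    [0,0,0,0,0,0],
    [0,0,0,0,0,0],
    [0,0,0,0,0,0],
    [0,0,0,0,0,0],
    [0,0,0,0,0,0],
    [0,0,0,0,0,0],
  ],
)

```text
time: 87.1
eef_pos: [0.5877, 0.1149, 0.0262]
ee_rot: [[-0.997, 0.074, -0.0], [0.074, 0.997, 0.0], [0.0, 0.0, -1.0]]
ft_force: [-0.9, -0.1, 3.4]
width: 0.0002
finger_force: 1.5
```

Far-end contact is at the same height (TCP 0.026), so the lid is level. I press this end firmly, rise, and verify the height from another view.

Call:
move_arm(
  plan=[
    [0,0,0.05,0,0,0],
    [0,0,0,0,0,0],
    [0,0,0,0,0,0],
    [0,0,0,0,0,0],
    [0,0,0,0,0,0],
    [0,0,0,0,0,0],
    [0,0,0,0,0,0],
    [0,0,0,0,0,0],
  ],
)

```text
time: 88.1
eef_pos: [0.5878, 0.115, 0.0261]
ee_rot: [[-0.997, 0.074, 0.0], [0.074, 0.997, -0.0], [-0.0, -0.0, -1.0]]
ft_force: [-6.9, -3.0, 21.3]
width: -0.0004
finger_force: 10.3
```

Call:
move_arm(
  plan=[
    [0,0,-0.6,0,0,0],
    [0,0,-1,0,0,0],
    [0,0,-1,0,0,0],
    [0.5,0,-1,0,0,0],
    [1,0,-1,0,0,0],
    [1,0,-1,0,0,0],
    [1,0,-1,0,0,0],
    [0.5,0,-1,0,0,0],
  ],
)

```text
time: 89.1
eef_pos: [0.5073, 0.121, 0.179]
ee_rot: [[-0.997, 0.073, 0.001], [0.073, 0.997, 0.0], [-0.001, 0.0, -1.0]]
ft_force: [0.7, -1.2, 0.7]
width: 0.0004
finger_force: 0.0
```

```bash
python3 - <<'E'
from fit import *
np.set_printoptions(suppress=True,precision=4)
im,c=snap("wrist","w18.png"); s=sensors.read_state(); print(s["eef_pos"],s["ft_force"])
for z in np.arange(.057,.085,.003): print(round(z,3),fitrect(im,c,.509,.1205,-.073,[(.196,.096,z)],(.006,.006,.02)), "bar",fitrect(im,c,.509,.1205,-.073,[(.06,.018,z+.032)],(.006,.006,.02)))
w=np.ascontiguousarray(cv2.imread("pics/w13.png")[:,:,::-1])
a=2.910846; R=np.array([[np.cos(a),np.sin(a),0],[np.sin(a),-np.cos(a),0],[0,0,-1.]])
c3=cam("wrist",{"ee_rot":R,"eef_pos":[.5157,.3932,.2009]})
for z in np.arange(.008,.036,.003): print("bench",round(z,3),fitrect(w,c3,.5155,.394,-.2196,[(.196,.096,z)],(.006,.006,.02)))
E
```

```text
[0.5073 0.1216 0.1812] [0.0436 0.8447 4.6277]
0.057 (array([ 0.5084,  0.1207, -0.0738]), np.float64(-213.9)) bar (array([ 0.5114,  0.1219, -0.0731]), np.float64(-193.0))
0.06 (array([ 0.5086,  0.1205, -0.0737]), np.float64(-211.7)) bar (array([ 0.5106,  0.121 , -0.0641]), np.float64(-197.5))
0.063 (array([ 0.5085,  0.1156, -0.0733]), np.float64(-210.3)) bar (array([ 0.5099,  0.1209, -0.0711]), np.float64(-204.6))
0.066 (array([ 0.5088,  0.1162, -0.0734]), np.float64(-215.6)) bar (array([ 0.5087,  0.1209, -0.0732]), np.float64(-206.5))
0.069 (array([ 0.5091,  0.1171, -0.0733]), np.float64(-232.4)) bar (array([ 0.5075,  0.1209, -0.0715]), np.float64(-201.3))
0.072 (array([ 0.5094,  0.1175, -0.0736]), np.float64(-253.4)) bar (array([ 0.5063,  0.1209, -0.0642]), np.float64(-196.0))
0.075 (array([ 0.5096,  0.1176, -0.0739]), np.float64(-257.7)) bar (array([ 0.5051,  0.1209, -0.0647]), np.float64(-191.6))
0.078 (array([ 0.5098,  0.1174, -0.0738]), np.float64(-243.1)) bar (array([ 0.5039,  0.121 , -0.0692]), np.float64(-192.3))
0.081 (array([ 0.51  ,  0.1169, -0.0738]), np.float64(-224.6)) 
[... 173 characters left out ...]
64(-205.7))
bench 0.008 (array([ 0.5154,  0.3944, -0.227 ]), np.float64(-184.9))
bench 0.011 (array([ 0.5157,  0.3942, -0.2258]), np.float64(-203.0))
bench 0.014 (array([ 0.5158,  0.3941, -0.2269]), np.float64(-223.9))
bench 0.017 (array([ 0.5158,  0.3939, -0.2263]), np.float64(-220.5))
bench 0.02 (array([ 0.5154,  0.3938, -0.2232]), np.float64(-186.9))
bench 0.023 (array([ 0.5161,  0.3931, -0.2281]), np.float64(-149.7))
bench 0.026 (array([ 0.5161,  0.3922, -0.2282]), np.float64(-138.6))
bench 0.029 (array([ 0.5162,  0.3917, -0.2287]), np.float64(-134.4))
bench 0.032 (array([ 0.5163,  0.3912, -0.2283]), np.float64(-132.8))
bench 0.035 (array([ 0.5164,  0.3908, -0.2286]), np.float64(-131.8))
```

```bash
python3 - <<'E'
from fit import *
from scipy.signal import find_peaks
s=sensors.read_state(); c=cam("wrist"); im=np.ascontiguousarray(cv2.imread("pics/w18.png")[:,:,::-1])
ca,sa=np.cos(-.0735),np.sin(-.0735); z=.066
def line(P):
    q=np.array([proj(c,p) for p in P],np.float32); return cv2.remap(cv2.GaussianBlur(im,(0,0),.8),q[None,:,0],q[None,:,1],cv2.INTER_LINEAR)[0].astype(float)
def show(tag,L,P):
    v=line(P); g=np.gradient(v.sum(1)); k,_=find_peaks(np.abs(g),height=12,distance=3)
    print(tag,[(round(1000*L[i]),int(g[i]),int(v[max(i-4,0)].sum()),int(v[min(i+4,len(v)-1)].sum())) for i in k])
L=np.arange(-.07,.07,.001)
for lx in(-.07,-.045,.045): show(f"across y at lx={lx}",L,[(.509+ca*lx-sa*y,.1205+sa*lx+ca*y,z) for y in L])
L=np.arange(-.12,.12,.001)
for ly in(-.03,.0,.03): show(f"along x at ly={ly}",L,[(.509+ca*x-sa*ly,.1205+sa*x+ca*ly,z) for x in L])
R,t,K=c; print("cam at",-R.T@t)
E
```

```text
across y at lx=-0.07 [(-52, 61, 426, 594), (-46, 28, 614, 663), (48, -47, 660, 556), (55, -54, 552, 406), (60, 38, 414, 541)]
across y at lx=-0.045 [(-65, -34, 407, 268), (-53, 104, 278, 604), (-46, 31, 608, 663), (48, -43, 662, 566)]
across y at lx=0.045 [(-56, -47, 532, 533), (-53, 67, 514, 602), (-47, 16, 580, 656), (48, -35, 655, 560)]
along x at ly=-0.03 [(-98, 55, 544, 665), (74, -48, 648, 402), (82, -23, 402, 251), (88, -15, 263, 192)]
along x at ly=0.0 [(-104, 40, 548, 653), (-98, 23, 666, 664), (-24, 24, 639, 690), (-20, -15, 681, 667), (40, -47, 649, 624), (43, 48, 628, 658), (58, -133, 655, 214)]
along x at ly=0.03 [(-98, 56, 549, 663), (72, -90, 650, 227)]
cam at [0.43401367 0.12680667 0.36310563]
```

The bright plate spans -46…+48 mm at z=0.066. That matches a 96 mm plate at the home height; at the unpressed height it would appear about 99 mm wide. Bar position agrees. I hand in after a last rod check.

```bash
python3 - <<'E'
from h import *
im,c=snap("top"); print([ (k,find("top",c,k,2)) for k in("rod","lid","timer","sample_bottle","flask")])
s=sensors.read_state(); print(s["time"],s["eef_pos"],s["ft_force"])
print(job.close_job())
E
```

```text
[('rod', [(0.91, array([ 0.44, -0.71,  0.02])), (0.69, array([ 0.465, -0.358,  0.028]))]), ('lid', [(0.66, array([0.581, 0.105, 0.067]))]), ('timer', []), ('sample_bottle', [(0.91, array([0.492, 0.463, 0.087]))]), ('flask', [(0.67, array([0.572, 0.472, 0.052])), (0.58, array([0.528, 0.012, 0.092]))])]
89.45 [0.50805866 0.12070581 0.17676774] [-0.09878763  0.31177502 -0.28437744]
the job is handed in; nothing more can be done
None
```

The job is handed in at about 89 s of the 210 s limit: all four cartridges are in the waste box, the lid measures home and level, the rod is back on the tray, and the bystanders were not touched; the close call returned no verdict.

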